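# Oil and put away the salvaged long bolts

## Task

Pick all the long hex bolts (there are two or three) out of the wooden salvage crate, leaving the other scrap in it, and lay them all together flat in the drip tray in front of the pump oiler. With all of them in the tray, oil them: press the oiler's cap right down and let it come up again. Then put the oiled bolts away in the top drawer of the small grey cabinet and push the drawer fully shut; leave the sanding block, the wood offcut and the black tape roll where they are.

Things in the scene. Friction and masses are not known exactly. Their poses are not given: they have to be found in the camera images.
- bolt_1: long steel hex bolt, 66 mm overall, about 70 g; origin on its axis, midway along; own x runs along it from the head (-33 mm; hexagon 19 mm across flats, 8 mm high) to the free end (+33 mm); shank 12 mm thick from -25 to +33 mm. Lies nearly level, origin 6 to 10 mm over what it lies on. Starts in the crate; two or three of bolt_1 to bolt_3 are present (an absent one reads None from the start)
- bolt_2: long steel hex bolt, 66 mm overall, about 70 g; origin on its axis, midway along; own x runs along it from the head (-33 mm; hexagon 19 mm across flats, 8 mm high) to the free end (+33 mm); shank 12 mm thick from -25 to +33 mm. Lies nearly level, origin 6 to 10 mm over what it lies on. Starts in the crate; two or three of bolt_1 to bolt_3 are present (an absent one reads None from the start)
- bolt_3: long steel hex bolt, 66 mm overall, about 70 g; origin on its axis, midway along; own x runs along it from the head (-33 mm; hexagon 19 mm across flats, 8 mm high) to the free end (+33 mm); shank 12 mm thick from -25 to +33 mm. Lies nearly level, origin 6 to 10 mm over what it lies on. Starts in the crate; two or three of bolt_1 to bolt_3 are present (an absent one reads None from the start)
- crate: open wooden crate, fixed to the bench, 230 (own x) x 176 (own y) x 46 mm high, walls and floor 6 mm; origin at the centre of its underside, own z up. The parts lie singly on its floor, more or less along its y, at eight places drawn by lot: four rows 52 mm apart along x, two to a row 80 mm apart along y
- short_bolt: scrap in the crate: short hex bolt, like the long ones but 32 mm overall; origin on its axis midway along, own x along it
- square_bar: scrap in the crate: plain square steel bar 66 x 12 x 12 mm with no head; origin at its centre, own x along it
- coupling_nut: scrap in the crate: long hexagonal coupling nut, 44 mm long, 22 mm across flats; origin at its centre, own x along it
- angle_bracket: scrap in the crate: steel angle bracket 60 mm long (own x), 24 mm wide, 22 mm high; origin under its middle
- hex_nut: scrap in the crate: large hex nut 30 mm across flats, 16 mm high, lying flat; origin at its centre
- oiler: oiling station, fixed to the bench: a sheet-steel drip tray with a squat aluminium pump oiler (64 mm in diameter) strapped behind it. Own x points from the tray to the oiler, z up; origin at bench height 3 mm behind the middle of the tray, the oiler's upright axis at x = +122 mm; the highest part is the cap, 108 mm over the bench
- tray_floor (a point): middle of the drip tray's floor, 4 mm over the bench; axes as the oiler's. The floor is 136 mm (x) by 142 mm (y) inside a lip 14 mm high and 4 mm thick
- cap_top (a point): middle of the top of the oiler's sprung cap, a flat black disc 29 mm in diameter, about 108 mm over the bench when up; a thin nozzle tube points from it to the tray
- cap (a joint): the cap's way down in m: 0 up, 0.008 right down; its spring takes about 2 N to start and 6 N to bottom, and lifts the cap again when let go
- cabinet_front (a point): middle of the front edge of the cabinet's top. The cabinet is of grey sheet steel with two drawers, fixed to the bench, 210 deep (x) x 170 wide (y) x 125 mm high; its own x points from the front to the back, z up. The lower drawer does not move
- drawer_handle (a point): middle of the bar handle of the cabinet's top drawer: a round steel bar 90 mm long along the cabinet's y, some 10 mm thick, 35 mm off the drawer's front and about 25 mm below the cabinet's top (100 mm over the bench); a finger fits between it and the front, and it can be pinched from above
- drawer_floor (a point): point on the top drawer's inner floor, midway across, at the inside of its front; 75 mm over the bench; axes as the cabinet's: the floor runs from here to x = +174 mm, and 70 mm to each side in y. Walls rise 33 mm over the floor, the front 43 mm. When shut, this point lies 15 mm behind the cabinet's front, under its top; fully open, the first 130 mm of floor are uncovered
- drawer (a joint): how far the top drawer is pulled out, in m: 0 fully shut, 0.145 at its stop; it slides along the cabinet's -x with about 1 N of friction and stays where it is left. It starts shut or up to 12 mm ajar
- sanding_block: cork sanding block, 104 x 62 x 30 mm, lying on the bench; bystander
- block_b: pine offcut, 85 x 44 x 19 mm, lying on the bench; bystander
- elec_tape: black tape roll, 65 mm across, 19 mm high, flat on the bench; bystander
Not all that is in view belongs to the job. What is shaped like the bolt_1 but green is not meant.

How it is judged:
By the outcome, as a careful person would: the job done as asked, in the order asked, and still so for the second after the job is handed in, with the robot touching nothing.
Of bolt_1, bolt_2, bolt_3 only 2 to 3 are there at a start; the rules pass over those that are not, and their reading is None.
At some moment in a run one of bolt_1, bolt_2, bolt_3 may be knocked a few centimetres aside while the robot is not near it.
Once in a run the grip may slacken for a moment while it holds something.
It also fails if it takes over 210 s, if anything falls off the work surface, if the arm or the gripper's body presses on something with over 40 N, if the wrist force passes 120 N, or if a joint passes its speed limit or range.

## Robot

A 6-joint arm with a two-finger parallel gripper is mounted at the origin on a cart in front of the work surface, level with it; the furniture and walls round the work are solid. World frame = base frame: x ahead of the robot, y to its left, z up, the work surface at z = 0. Lengths are in m, angles in rad, forces in N, time in s.
With the tool pointing down it reaches from about 0.35 to 0.925 m from the base axis. Payload 6.4 kg.
Tool frame: the origin (TCP) lies at the very end of the fingers, on their centre line; the grasp point (between the pads) lies arm.grasp_offset behind it (arm.grasp_offset is the distance from the TCP to the grasp point, in m); z points along the fingers, y is the line along which they close (so a half turn about z gives the same grasp; the last joint's range is limited). The gripper opens to 85 mm and grips with 20 to 120 N. Pads are 22 mm wide; open, the fingers measure 114 mm over their backs; the gripper's body (76 mm by 85 mm) begins 54 mm behind the grasp point. The pads swing forward as they close: fully open they stand 13 mm farther back than shut.
Start: joints at [-1.481, 0.245, 1.558, -0, 1.339, -0.174], TCP at [0.169, -0.628, 0.231] pointing down, gripper open.
Joint ranges: [-3.13, 3.13], [-1.02, 2.26], [0.13, 2.54], [-0.95, 4.09], [0.21, 2.88], [-2.74, 2.74]. Speed limits (rad/s): [2.57, 2.57, 3.14, 3.14, 3.14, 3.14].

## Interface

Orientations are given as a unit quaternion [w, x, y, z].
In Python, from station import arm gives the robot as it stands. The module is installed in compiled form; this text tells all that it offers.
- The arm moves only by the tool apply_moves, never from a script. Its argument "plan" is a list of rows, each an object of numbers: "claw": the finger opening in mm, from 0 to 85.4; "dx", "dy", "dz": the shift along the tool's x, y, z in mm; "wx", "wy", "wz": the turn, a rotation vector about the tool's x, y, z in rad. A call has exactly 8 rows; each row shifts and turns the commanded pose from where the row before left it, along the tool's axes as they then stand; what a row does not reach is not made up. A row lasts 1/8 s, in which the tool goes at most 62.5 mm and 10.7 degrees, less where a joint would pass 70% of its speed; a pose out of reach is approached as far as the arm can. A call is refused whole if a number of a shift passes 62.5 or a number of a turn 0.188, either way. A call with a gripper value outside its range is refused whole. The fingers move at their own pace and stop on an object; "grip_force" is the grip in N (left out, the last holds). Time passes only in rows, so rows that do not move let the fingers close, or fill a call up. It gives the time, the measured TCP pose, the force, the opening and the grip force at its end, in the units of the state.
- arm.sense(): the state, without advancing time (a new reading comes with each control period).
- arm.grab_frame(name): name is "scene" or "top" or "wrist"; returns a dict with "frame" (420x560x3 uint8, red, green, blue), "vfov" (degrees; the focal length in pixels is half the picture's height over the tangent of half this angle, whatever the lens; pixels are square), "cx", "cy" (the principal point, pixels), "rvec" (rotation vector, rad) and "tvec" (3), from world to camera coordinates, as OpenCV has them. Camera axes: x right, y down, z forward; pixel columns grow to the right and rows downward; lengths in m; the calibration is good to about 2 mm. A picture is of the moment at which its call begins. There is no depth.
- arm.finish_job(): hands the job in; it is judged then, once.
Trained networks look in a picture, given as the dict that the camera call returned (one of the last four; its "shot" number tells which), for a name from the list of things; names that differ only in an ending like _2 or _b are one class to them, and where a whole thing is asked for, a point or a joint stands for the part that bears it (a point fixed in the world has none). Each returns a list of dicts, best first, with "score" (0 to 1); they miss things now and then, are a little off and sometimes report something else, mostly with a low value. They report only what shows in the picture. A call takes as long as a camera call. They do not tell look-alikes from the thing itself.
- arm.cut_out(picture, thing): "pixels" (420x560 bool, what is visible of it) and "location" ([column, row] in pixels, amid what is visible of it).
- arm.pinpoint(picture, thing): "location" ([column, row] in pixels: a listed point, or the origin of a listed thing).
The state is a dict: "time_s": time; "q": joint angles; "joint_velocities": joint speeds; "joint_efforts": joint torques, N m; "position": TCP position; "eef_rot": TCP orientation; "wrist_force": force on the tool from outside, world axes, zero at the start; "moment": the same for the moment, N m; "finger_gap": finger opening in m; "finger_force": force on a finger pad.
Only numpy, scipy, OpenCV 4.12 (cv2) and the standard library are available. Lean on these libraries where they do the work, as an engineer would, in place of code of your own. Each camera call takes 0.05 s, during which the arm holds its last target. There are 200 camera calls.

## Working session

There is one attempt and no reset: what is moved stays moved. The work goes in short steps, Python scripts to look and compute and a tool call to move; the robot and the scene stay as the last step left them, time stands still between calls to the robot, and variables do not carry over. Pictures are saved under pics/ and viewed, at most 14 in all, crops included, and the job is handed in when it is done.

Besides the shell and the picture viewer there is one more tool, called after ">>>" as name(argument=value, ...) on one line, values as JSON. apply_moves: Moves the arm, as the interface text tells. Its arguments: {"type":"object","properties":{"plan":{"type":"array"},"grip_force":{"type":"number"}},"required":["plan"]}

```bash
mkdir -p pics; cat > h.py <<'E'
import numpy as np, cv2
from station import arm
from scipy.spatial.transform import Rotation as R
def cam(f):
    Rm=cv2.Rodrigues(np.array(f["rvec"],float))[0]; t=np.array(f["tvec"],float).ravel()
    F=210/np.tan(np.radians(f["vfov"])/2); return Rm,t,F
def ray(f,px):
    Rm,t,F=cam(f); d=Rm.T@np.array([(px[0]-f["cx"])/F,(px[1]-f["cy"])/F,1]); return -Rm.T@t,d
def at_z(f,px,z):
    c,d=ray(f,px); return c+d*(z-c[2])/d[2]
def proj(f,P):
    Rm,t,F=cam(f); p=Rm@np.array(P)+t; return np.array([F*p[0]/p[2]+f["cx"],F*p[1]/p[2]+f["cy"]])
def tri(obs):
    A=np.zeros((3,3));b=np.zeros(3)
    for f,px in obs:
        c,d=ray(f,px); d=d/np.linalg.norm(d); M=np.eye(3)-np.outer(d,d); A+=M;b+=M@c
    return np.linalg.solve(A,b)
def save(f,n): cv2.imwrite(f"pics/{n}.png",f["frame"][:,:,::-1])
def pose():
    s=arm.sense(); return np.array(s["position"]),s["eef_rot"],s
E
python3 - <<'E'
from h import *
s=arm.sense(); print(s["position"],s["eef_rot"],arm.grasp_offset,s["time_s"])
a=arm.grab_frame("scene");b=arm.grab_frame("top");save(a,"s0");save(b,"t0")
zs=dict(tray_floor=.004,cap_top=.108,cabinet_front=.125,drawer_handle=.1,crate=0,bolt_1=.015,short_bolt=.014,square_bar=.012,coupling_nut=.017,sanding_block=.015,block_b=.01,elec_tape=.01,oiler=0,angle_bracket=.006,hex_nut=.014)
for n,z in zs.items():
  for nm,f in(("s",a),("t",b)):
    for r in arm.pinpoint(f,n)[:5]:
        print(n,nm,round(r["score"],2),np.round(r["location"]),np.round(at_z(f,r["location"],z),3)[:2])
E
```

```text
[ 0.16943713 -0.62695198  0.23016466] [-9.63908616e-04  9.91314858e-01  1.31506360e-01  3.31700640e-05] 0.0187 0.0
tray_floor s 0.63 [220. 315.] [0.486 0.39 ]
tray_floor t 0.78 [191. 236.] [0.485 0.381]
tray_floor t 0.22 [295. 221.] [0.524 0.137]
cap_top s 0.75 [167. 248.] [0.614 0.383]
cap_top t 0.61 [186. 170.] [0.618 0.373]
cap_top t 0.44 [313. 297.] [0.355 0.098]
cabinet_front s 0.77 [275. 115.] [ 0.702 -0.045]
cabinet_front t 0.89 [379. 133.] [ 0.697 -0.039]
cabinet_front t 0.63 [185. 172.] [0.609 0.37 ]
drawer_handle s 0.66 [286. 130.] [ 0.664 -0.041]
drawer_handle s 0.47 [168. 247.] [0.62  0.377]
drawer_handle t 0.65 [381. 152.] [ 0.663 -0.047]
crate s 0.84 [263. 231.] [0.559 0.178]
crate t 0.9 [280. 208.] [0.555 0.172]
bolt_1 s 0.59 [302. 176.] [ 0.586 -0.005]
bolt_1 s 0.57 [229. 214.] [0.644 0.197]
bolt_1 s 0.49 [258. 198.] [0.625 0.116]
bolt_1 t 0.73 [303. 176.] [0.631 0.118]
bolt_1 t 0.62 [382. 149.] [ 0.697 -0.069]
bolt_1 t 0.47 [358. 192.] [ 0.592 -0.012]
bolt_1 t 0.22 [266. 193.] [0.588 0.205]
short_bolt s 0.48 [267. 209.] [0.586 0.131]
short_bolt t 0.5 [298. 195.] [0.5
[... 396 characters left out ...]
0. 214.] [0.537 0.217]
sanding_block t 0.57 [232. 149.] [0.696 0.289]
block_b s 0.82 [358. 256.] [0.35  0.113]
block_b t 0.57 [312. 296.] [0.35  0.095]
elec_tape s 0.96 [312. 320.] [0.34  0.291]
elec_tape s 0.33 [260. 229.] [0.563 0.184]
elec_tape s 0.33 [260. 244.] [0.535 0.217]
elec_tape t 0.78 [228. 301.] [0.337 0.289]
elec_tape t 0.33 [267. 170.] [0.645 0.204]
oiler s 0.6 [220. 314.] [0.49  0.388]
oiler t 0.57 [191. 232.] [0.495 0.383]
angle_bracket s 0.63 [259. 245.] [0.536 0.217]
angle_bracket t 0.8 [261. 214.] [0.54  0.217]
hex_nut s 0.69 [243. 230.] [0.587 0.213]
hex_nut s 0.64 [258. 244.] [0.535 0.22 ]
hex_nut t 0.47 [265. 190.] [0.595 0.209]
hex_nut t 0.16 [234. 148.] [0.697 0.286]
```

```bash
python3 - <<'E'
import cv2
a=cv2.imread("pics/s0.png");b=cv2.imread("pics/t0.png")
cv2.imwrite("pics/t0c.png",cv2.resize(b[100:340,130:450],(800,600),interpolation=2))
E
```

```text
(no output)
```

View pics/t0c.png

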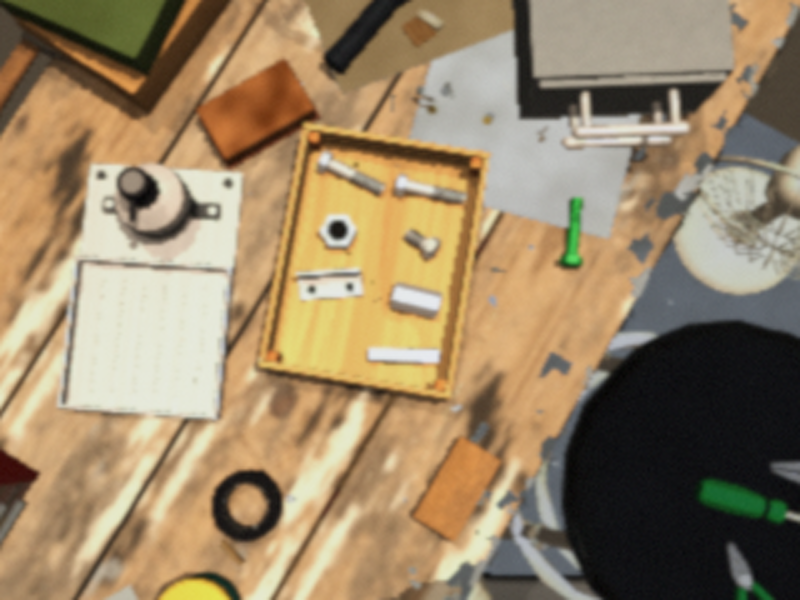

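View pics/s0.png

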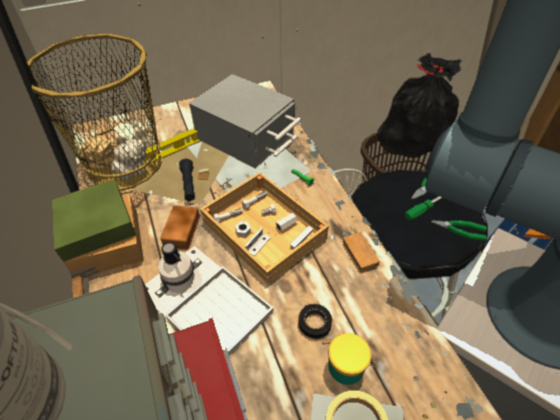

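Two long bolts are in the crate's far row, at crop (350,172) and (430,190), which is px (270,169) and (302,176) in the top picture. The green one at (360,193) is a decoy. The tray is on the left and the cabinet is top right.

```bash
cat >> h.py <<'E'
def phi_now():
    p,q,s=pose(); x=R.from_quat([*q[1:],q[0]]).as_matrix()[:,0]; return np.arctan2(x[1],x[0])
def plan(P,phi,n,start=None):
    """rows to go from pose (measured or given (P,phi)) to P, tool down"""
    p0,f0=start if start else (pose()[0],phi_now())
    p0=np.array(p0);P=np.array(P); d=(phi-f0+np.pi)%(2*np.pi)-np.pi; st=(P-p0)/n
    for i in range(n):
        f=f0+d*i/n
        dx=st@[np.cos(f),np.sin(f),0]; dy=st@[np.sin(f),-np.cos(f),0]
        print(dict(dx=round(1000*dx,1),dy=round(1000*dy,1),dz=round(-1000*st[2],1),wz=round(-d/n,3)))
E
python3 - <<'E'
from h import *
plan([.56,.10,.28],1.57,16)
E
```

```text
{'dx': np.float64(35.4), 'dy': np.float64(-37.5), 'dz': np.float64(-3.0), 'wz': np.float64(-0.082)}
{'dx': np.float64(38.4), 'dy': np.float64(-34.5), 'dz': np.float64(-3.0), 'wz': np.float64(-0.082)}
{'dx': np.float64(41.0), 'dy': np.float64(-31.3), 'dz': np.float64(-3.0), 'wz': np.float64(-0.082)}
{'dx': np.float64(43.5), 'dy': np.float64(-27.8), 'dz': np.float64(-3.0), 'wz': np.float64(-0.082)}
{'dx': np.float64(45.6), 'dy': np.float64(-24.2), 'dz': np.float64(-3.0), 'wz': np.float64(-0.082)}
{'dx': np.float64(47.4), 'dy': np.float64(-20.4), 'dz': np.float64(-3.0), 'wz': np.float64(-0.082)}
{'dx': np.float64(48.9), 'dy': np.float64(-16.5), 'dz': np.float64(-3.0), 'wz': np.float64(-0.082)}
{'dx': np.float64(50.1), 'dy': np.float64(-12.4), 'dz': np.float64(-3.0), 'wz': np.float64(-0.082)}
{'dx': np.float64(50.9), 'dy': np.float64(-8.3), 'dz': np.float64(-3.0), 'wz': np.float64(-0.082)}
{'dx': np.float64(51.4), 'dy': np.float64(-4.1), 'dz': np.float64(-3.0), 'wz': np.float64(-0.082)}
{'dx': np.float64(51.6), 'dy': np.float64(0.1), 'dz': np.float64(-3.0), 'wz': np.float64(-0.082)}
{'dx': np.float64(51.4), 'dy': np.float64(4.3), 'dz': np.float64(-3.0), 'wz': np.float64(-0.082)}
{'dx': np.float64(50.9), 'dy': np.float64(8.5), 'dz': np.float64(-3.0), 'wz': np.float64(-0.082)}
{'dx': np.float64(50.0), 'dy': np.float64(12.6), 'dz': np.float64(-3.0), 'wz': np.float64(-0.082)}
{'dx': np.float64(48.8), 'dy': np.float64(16.7), 'dz': np.float64(-3.0), 'wz': np.float64(-0.082)}
{'dx': np.float64(47.3), 'dy': np.float64(20.6), 'dz': np.float64(-3.0), 'wz': np.float64(-0.082)}
```

>>> apply_moves(plan=[{"claw": 85,"dx": 35,"dy": -38,"dz": -3,"wz": -0.08},{"claw": 85,"dx": 38,"dy": -35,"dz": -3,"wz": -0.08},{"claw": 85,"dx": 41,"dy": -31,"dz": -3,"wz": -0.08},{"claw": 85,"dx": 43,"dy": -28,"dz": -3,"wz": -0.08},{"claw": 85,"dx": 46,"dy": -24,"dz": -3,"wz": -0.08},{"claw": 85,"dx": 47,"dy": -20,"dz": -3,"wz": -0.08},{"claw": 85,"dx": 49,"dy": -17,"dz": -3,"wz": -0.08},{"claw": 85,"dx": 50,"dy": -12,"dz": -3,"wz": -0.08}])

```text
schema error: expected keys claw, dx, dy, dz, wx, wy, wz
```

>>> apply_moves(plan=[{"claw": 40,"dx": 51,"dy": -8,"dz": -3,"wz": -0.08},{"claw": 40,"dx": 51,"dy": -4,"dz": -3,"wz": -0.08},{"claw": 40,"dx": 52,"dy": 0,"dz": -3,"wz": -0.08},{"claw": 40,"dx": 51,"dy": 4,"dz": -3,"wz": -0.08},{"claw": 40,"dx": 51,"dy": 9,"dz": -3,"wz": -0.08},{"claw": 40,"dx": 50,"dy": 13,"dz": -3,"wz": -0.08},{"claw": 40,"dx": 49,"dy": 17,"dz": -3,"wz": -0.08},{"claw": 40,"dx": 47,"dy": 21,"dz": -3,"wz": -0.08}])

```text
schema error: expected keys claw, dx, dy, dz, wx, wy, wz
```

```bash
cat >> h.py <<'E'
def bolts(f,z=.014,thr=.2,show=True):
    """bolt poses from masks: centroid, axis; head end via width"""
    out=[]
    for r in arm.cut_out(f,"bolt_1"):
        if r["score"]<thr: continue
        ys,xs=np.nonzero(r["pixels"]); 
        if len(xs)<20: continue
        W=np.array([at_z(f,p,z)[:2] for p in zip(xs[::1],ys[::1])])
        c=W.mean(0); u=np.linalg.svd(W-c,full_matrices=False)[2][0]; s=(W-c)@u; v=(W-c)@[-u[1],u[0]]
        lo,hi=s.min(),s.max(); w1=np.ptp(v[s<lo+.01]);w2=np.ptp(v[s>hi-.01])
        if w2>w1: u=-u; lo,hi=-hi,-lo
        o=c+u*(lo+hi)/2
        rgb=f["frame"][ys,xs].mean(0)
        d=dict(score=round(r["score"],2),o=np.round(o,4),ang=round(float(np.degrees(np.arctan2(u[1],u[0]))),1),L=round(hi-lo,4),w=(round(min(w1,w2),4),round(max(w1,w2),4)),rgb=rgb.round(),px=np.round(r["location"]))
        out.append(d)
        if show: print(*d.values())
    return out
E
python3 - <<'E'
from h import *
p,q,s=pose();print(p,phi_now(),s["time_s"],s["wrist_force"],s["finger_gap"],s["q"])
f=arm.grab_frame("wrist");save(f,"w1");bolts(f)
for r in arm.pinpoint(f,"bolt_1"):print(r["score"],r["location"],at_z(f,r["location"],.014))
E
```

```text
[ 0.16947627 -0.62752153  0.23127758] 0.2637745526156518 1.6 [-0.17135692 -0.19698067  0.25701898] 0.08496231534923003 [-1.48112453e+00  2.45110650e-01  1.55781087e+00 -1.04627290e-06
  1.33870502e+00 -1.74102512e-01]
```

View pics/w1.png

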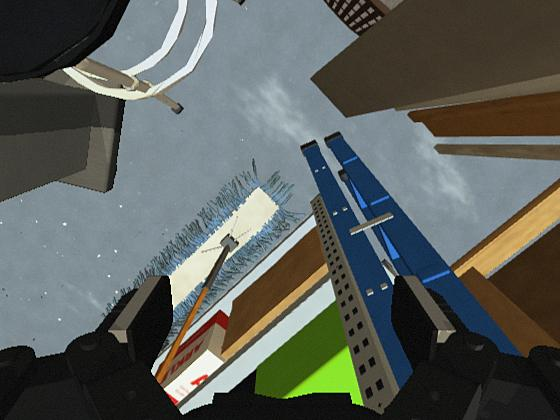

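The arm hasn't moved because every row needs all the keys. The wrist view shows only the floor beside the bench.

>>> apply_moves(plan=[{"claw": 85,"dx": 35,"dy": -38,"dz": -3,"wx": 0,"wy": 0,"wz": -0.08},{"claw": 85,"dx": 38,"dy": -35,"dz": -3,"wx": 0,"wy": 0,"wz": -0.08},{"claw": 85,"dx": 41,"dy": -31,"dz": -3,"wx": 0,"wy": 0,"wz": -0.08},{"claw": 85,"dx": 43,"dy": -28,"dz": -3,"wx": 0,"wy": 0,"wz": -0.08},{"claw": 85,"dx": 46,"dy": -24,"dz": -3,"wx": 0,"wy": 0,"wz": -0.08},{"claw": 85,"dx": 47,"dy": -20,"dz": -3,"wx": 0,"wy": 0,"wz": -0.08},{"claw": 85,"dx": 49,"dy": -17,"dz": -3,"wx": 0,"wy": 0,"wz": -0.08},{"claw": 85,"dx": 50,"dy": -12,"dz": -3,"wx": 0,"wy": 0,"wz": -0.08}])

```text
time_s: 2.75
position: [0.3662, -0.2634, 0.2556]
eef_rot: [0.0, 0.899, 0.438, 0.0]
wrist_force: [0.7, 0.0, -0.6]
finger_gap: 0.0851
finger_force: 0.0
```

>>> apply_moves(plan=[{"claw": 40,"dx": 51,"dy": -8,"dz": -3,"wx": 0,"wy": 0,"wz": -0.08},{"claw": 40,"dx": 51,"dy": -4,"dz": -3,"wx": 0,"wy": 0,"wz": -0.08},{"claw": 40,"dx": 52,"dy": 0,"dz": -3,"wx": 0,"wy": 0,"wz": -0.08},{"claw": 40,"dx": 51,"dy": 4,"dz": -3,"wx": 0,"wy": 0,"wz": -0.08},{"claw": 40,"dx": 51,"dy": 9,"dz": -3,"wx": 0,"wy": 0,"wz": -0.08},{"claw": 40,"dx": 50,"dy": 13,"dz": -3,"wx": 0,"wy": 0,"wz": -0.08},{"claw": 40,"dx": 49,"dy": 17,"dz": -3,"wx": 0,"wy": 0,"wz": -0.08},{"claw": 40,"dx": 47,"dy": 21,"dz": -3,"wx": 0,"wy": 0,"wz": -0.08}])

```text
time_s: 3.75
position: [0.5698, 0.0958, 0.2796]
eef_rot: [0.0, 0.716, 0.699, 0.0]
wrist_force: [0.2, -0.4, -0.2]
finger_gap: 0.0401
finger_force: 0.0
```

```bash
python3 - <<'E'
from h import *
p,q,s=pose();print(p,phi_now(),s["time_s"],s["wrist_force"],s["finger_gap"],s["q"])
f=arm.grab_frame("wrist");save(f,"w1");bolts(f)
for r in arm.pinpoint(f,"bolt_1"):print(r["score"],r["location"],at_z(f,r["location"],.014))
E
```

```text
[0.56982436 0.09583949 0.27958742] 1.5467539470742466 3.75 [ 0.21238803 -0.35856048 -0.19539055] 0.04011191180654868 [-2.94068463e-02  3.94484368e-02  1.69718114e+00 -1.89957978e-04
  1.40443162e+00 -5.33311008e-03]
0.96 [ 0.5936 -0.0108] -5.0 0.0656 (np.float64(0.0118), np.float64(0.0194)) [ 38. 149.  50.] [302. 250.]
0.94 [0.6306 0.1222] -102.7 0.0677 (np.float64(0.0131), np.float64(0.0211)) [167. 163. 149.] [337. 136.]
0.56 [0.6462 0.1985] -115.4 0.0684 (np.float64(0.0117), np.float64(0.0212)) [170. 166. 151.] [357.  58.]
0.91 [352.6, 63.9] [0.64509852 0.19676123 0.014     ]
0.58 [337.7, 140.7] [0.63142973 0.1198666  0.014     ]
0.58 [303.5, 250.5] [ 0.59365693 -0.00703352  0.014     ]
```

View pics/w1.png

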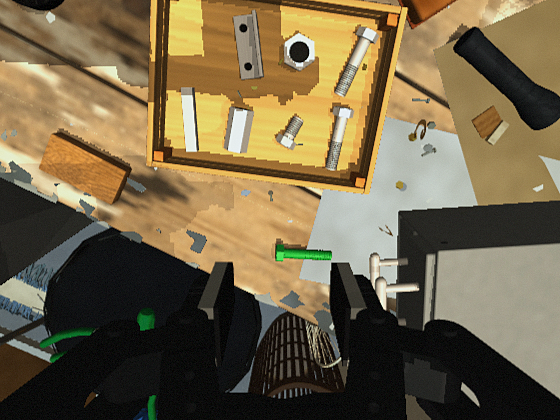

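The wrist view shows the bolts at px (340,138) and (357,60), heads toward +y. The decoy is at (303,250). First I'll pick bolt A (0.631, 0.122).

```bash
python3 - <<'E'
from h import *
plan([.6315,.125,.09],np.radians(77.3),6)
E
```

```text
{'dx': np.float64(5.1), 'dy': np.float64(10.2), 'dz': np.float64(31.5), 'wz': np.float64(0.033)}
{'dx': np.float64(5.4), 'dy': np.float64(10.0), 'dz': np.float64(31.5), 'wz': np.float64(0.033)}
{'dx': np.float64(5.8), 'dy': np.float64(9.8), 'dz': np.float64(31.5), 'wz': np.float64(0.033)}
{'dx': np.float64(6.1), 'dy': np.float64(9.6), 'dz': np.float64(31.5), 'wz': np.float64(0.033)}
{'dx': np.float64(6.4), 'dy': np.float64(9.4), 'dz': np.float64(31.5), 'wz': np.float64(0.033)}
{'dx': np.float64(6.7), 'dy': np.float64(9.2), 'dz': np.float64(31.5), 'wz': np.float64(0.033)}
```

>>> apply_moves(plan=[{"claw": 26,"dx": 5,"dy": 10,"dz": 31.5,"wx": 0,"wy": 0,"wz": 0.033},{"claw": 26,"dx": 5.5,"dy": 10,"dz": 31.5,"wx": 0,"wy": 0,"wz": 0.033},{"claw": 26,"dx": 6,"dy": 10,"dz": 31.5,"wx": 0,"wy": 0,"wz": 0.033},{"claw": 26,"dx": 6,"dy": 9.5,"dz": 31.5,"wx": 0,"wy": 0,"wz": 0.033},{"claw": 26,"dx": 6.5,"dy": 9.5,"dz": 31.5,"wx": 0,"wy": 0,"wz": 0.033},{"claw": 26,"dx": 6.5,"dy": 9,"dz": 31.5,"wx": 0,"wy": 0,"wz": 0.033},{"claw": 26,"dx": 0,"dy": 0,"dz": 0,"wx": 0,"wy": 0,"wz": 0},{"claw": 26,"dx": 0,"dy": 0,"dz": 0,"wx": 0,"wy": 0,"wz": 0}])

```text
time_s: 4.9
position: [0.6311, 0.1225, 0.0917]
eef_rot: [0.0, 0.782, 0.623, 0.001]
wrist_force: [0.4, 0.9, 0.4]
finger_gap: 0.0261
finger_force: 0.0
```

```bash
python3 - <<'E'
from h import *
p,q,s=pose();print(p,np.degrees(phi_now()),s["finger_gap"])
plan([.6315,.125,.0085],np.radians(77.3),3)
f=arm.grab_frame("wrist");save(f,"w2");bolts(f)
f=arm.grab_frame("top");
for r in bolts(f):pass
E
```

```text
[0.63110843 0.12245337 0.0916574 ] 77.08565492523476 0.026100424639132758
{'dx': np.float64(0.9), 'dy': np.float64(-0.1), 'dz': np.float64(27.7), 'wz': np.float64(-0.001)}
{'dx': np.float64(0.9), 'dy': np.float64(-0.1), 'dz': np.float64(27.7), 'wz': np.float64(-0.001)}
{'dx': np.float64(0.9), 'dy': np.float64(-0.1), 'dz': np.float64(27.7), 'wz': np.float64(-0.001)}
0.96 [ 0.5983 -0.004 ] 172.9 0.0582 (np.float64(0.0027), np.float64(0.0098)) [19. 79. 26.] [291. 388.]
0.57 [0.6459 0.1978] -115.2 0.0685 (np.float64(0.0122), np.float64(0.0221)) [133. 128. 115.] [275.  76.]
0.33 [0.5893 0.2093] -17.9 0.0373 (np.float64(0.0286), np.float64(0.0288)) [94. 87. 75.] [173.  90.]
0.57 [ 0.5912 -0.0125] -6.2 0.0661 (np.float64(0.0119), np.float64(0.0209)) [ 81. 162.  77.] [358. 194.]
0.41 [0.6567 0.2189] -112.6 0.026 (np.float64(0.0131), np.float64(0.0218)) [207. 191. 167.] [259. 164.]
```

>>> apply_moves(plan=[{"claw": 26,"dx": 1,"dy": 0,"dz": 25,"wx": 0,"wy": 0,"wz": 0},{"claw": 26,"dx": 1,"dy": 0,"dz": 25,"wx": 0,"wy": 0,"wz": 0},{"claw": 26,"dx": 0.5,"dy": 0,"dz": 20,"wx": 0,"wy": 0,"wz": 0},{"claw": 26,"dx": 0,"dy": 0,"dz": 12,"wx": 0,"wy": 0,"wz": 0},{"claw": 26,"dx": 0,"dy": 0,"dz": 0,"wx": 0,"wy": 0,"wz": 0},{"claw": 4,"dx": 0,"dy": 0,"dz": 0,"wx": 0,"wy": 0,"wz": 0},{"claw": 4,"dx": 0,"dy": 0,"dz": 0,"wx": 0,"wy": 0,"wz": 0},{"claw": 4,"dx": 0,"dy": 0,"dz": 0,"wx": 0,"wy": 0,"wz": 0}], grip_force=60)

```text
time_s: 6.1
position: [0.6322, 0.1256, 0.0093]
eef_rot: [0.001, 0.782, 0.623, 0.001]
wrist_force: [0.9, 0.6, 1.8]
finger_gap: 0.0092
finger_force: 58.7
```

>>> apply_moves(plan=[{"claw": 4,"dx": 0,"dy": 0,"dz": -10,"wx": 0,"wy": 0,"wz": 0},{"claw": 4,"dx": 0,"dy": 0,"dz": -20,"wx": 0,"wy": 0,"wz": 0},{"claw": 4,"dx": 0,"dy": 0,"dz": -30,"wx": 0,"wy": 0,"wz": 0},{"claw": 4,"dx": 0,"dy": 0,"dz": -40,"wx": 0,"wy": 0,"wz": 0},{"claw": 4,"dx": 0,"dy": 0,"dz": -40,"wx": 0,"wy": 0,"wz": 0},{"claw": 4,"dx": 0,"dy": 0,"dz": -40,"wx": 0,"wy": 0,"wz": 0},{"claw": 4,"dx": 0,"dy": 0,"dz": 0,"wx": 0,"wy": 0,"wz": 0},{"claw": 4,"dx": 0,"dy": 0,"dz": 0,"wx": 0,"wy": 0,"wz": 0}])

```text
time_s: 7.1
position: [0.6309, 0.1256, 0.1883]
eef_rot: [-0.0, 0.782, 0.623, -0.0]
wrist_force: [0.1, 0.3, -1.3]
finger_gap: 0.0092
finger_force: 58.7
```

```bash
python3 - <<'E'
from h import *
p,q,s=pose();print(p,np.degrees(phi_now()),s["finger_gap"],s["finger_force"],s["wrist_force"])
a=arm.grab_frame("wrist");b=arm.grab_frame("scene");save(a,"w3")
t=proj(b,p).astype(int);print(t)
cv2.imwrite("pics/m3.png",np.hstack([a["frame"][:,:,::-1],cv2.resize(b["frame"][t[1]-60:t[1]+60,t[0]-34:t[0]+34,::-1],(238,420),interpolation=2)]))
E
```

```text
[0.63085136 0.12561791 0.18828978] 77.11271887717578 0.009235058615643384 58.6644583940506 [ 0.10806535  0.3180225  -1.31030185]
[248 141]
```

View pics/m3.png

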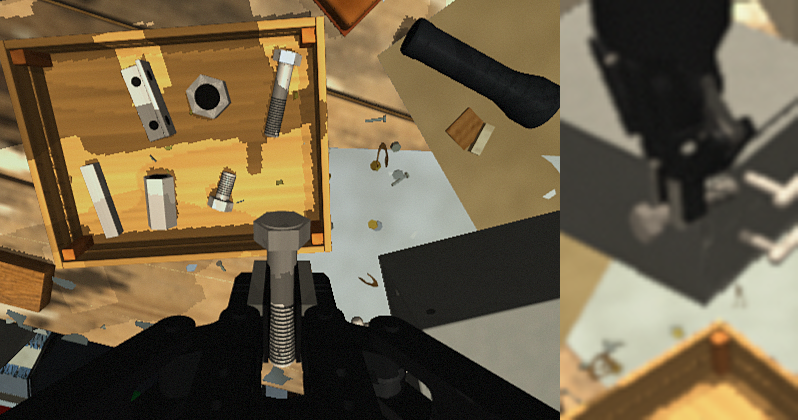

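Bolt A is held firmly at the pads. Next I'll carry it to the tray.

```bash
python3 - <<'E'
from h import *
plan([.4516,.3874,.15],np.radians(86.7),7)
plan([.4516,.3874,.008],np.radians(86.7),4,([.4516,.3874,.15],np.radians(86.7)))
E
```

```text
{'dx': np.float64(30.8), 'dy': np.float64(-33.2), 'dz': np.float64(5.2), 'wz': np.float64(-0.024)}
{'dx': np.float64(31.6), 'dy': np.float64(-32.5), 'dz': np.float64(5.2), 'wz': np.float64(-0.024)}
{'dx': np.float64(32.3), 'dy': np.float64(-31.7), 'dz': np.float64(5.2), 'wz': np.float64(-0.024)}
{'dx': np.float64(33.1), 'dy': np.float64(-30.9), 'dz': np.float64(5.2), 'wz': np.float64(-0.024)}
{'dx': np.float64(33.8), 'dy': np.float64(-30.1), 'dz': np.float64(5.2), 'wz': np.float64(-0.024)}
{'dx': np.float64(34.5), 'dy': np.float64(-29.3), 'dz': np.float64(5.2), 'wz': np.float64(-0.024)}
{'dx': np.float64(35.2), 'dy': np.float64(-28.5), 'dz': np.float64(5.2), 'wz': np.float64(-0.024)}
{'dx': np.float64(0.0), 'dy': np.float64(0.0), 'dz': np.float64(35.5), 'wz': np.float64(-0.0)}
{'dx': np.float64(0.0), 'dy': np.float64(0.0), 'dz': np.float64(35.5), 'wz': np.float64(-0.0)}
{'dx': np.float64(0.0), 'dy': np.float64(0.0), 'dz': np.float64(35.5), 'wz': np.float64(-0.0)}
{'dx': np.float64(0.0), 'dy': np.float64(0.0), 'dz': np.float64(35.5), 'wz': np.float64(-0.0)}
```

>>> apply_moves(plan=[{"claw": 4,"dx": 31,"dy": -33,"dz": 5,"wx": 0,"wy": 0,"wz": -0.024},{"claw": 4,"dx": 31.5,"dy": -32.5,"dz": 5,"wx": 0,"wy": 0,"wz": -0.024},{"claw": 4,"dx": 32.5,"dy": -31.5,"dz": 5,"wx": 0,"wy": 0,"wz": -0.024},{"claw": 4,"dx": 33,"dy": -31,"dz": 5,"wx": 0,"wy": 0,"wz": -0.024},{"claw": 4,"dx": 34,"dy": -30,"dz": 5,"wx": 0,"wy": 0,"wz": -0.024},{"claw": 4,"dx": 34.5,"dy": -29.5,"dz": 5,"wx": 0,"wy": 0,"wz": -0.024},{"claw": 4,"dx": 35,"dy": -28.5,"dz": 5,"wx": 0,"wy": 0,"wz": -0.024},{"claw": 4,"dx": 0,"dy": 0,"dz": 0,"wx": 0,"wy": 0,"wz": 0}])

```text
time_s: 8.2
position: [0.45, 0.3889, 0.1511]
eef_rot: [-0.001, 0.726, 0.688, -0.002]
wrist_force: [-0.1, 0.2, -0.1]
finger_gap: 0.0094
finger_force: 58.8
```

```bash
python3 - <<'E'
from h import *
p,q,s=pose();print(p,np.degrees(phi_now()),s["finger_gap"],s["finger_force"])
a=arm.grab_frame("wrist");save(a,"w4");
b=arm.grab_frame("scene")
for n in("tray_floor","cap_top"):
  for f in (a,b):
    for r in arm.pinpoint(f,n)[:2]: print(n,r["score"],np.round(r["location"]),at_z(f,r["location"],.004 if n[0]=='t' else .108))
plan([.4516,.3874,.008],np.radians(86.7),4)
E
```

```text
[0.45000513 0.38886525 0.15108707] 86.97292143494701 0.009351651940667232 58.769851326942444
tray_floor 0.8 [330. 187.] [0.48864459 0.39031833 0.004     ]
tray_floor 0.37 [509. 388.] [0.65361945 0.18588816 0.004     ]
tray_floor 0.85 [220. 316.] [0.48508192 0.39188223 0.004     ]
tray_floor 0.35 [183. 230.] [0.70150666 0.29007917 0.004     ]
cap_top 0.79 [171. 248.] [0.60785534 0.37977661 0.108     ]
cap_top 0.24 [243. 229.] [0.53197119 0.26158715 0.108     ]
{'dx': np.float64(0.1), 'dy': np.float64(-0.5), 'dz': np.float64(36.3), 'wz': np.float64(-0.0)}
{'dx': np.float64(0.1), 'dy': np.float64(-0.5), 'dz': np.float64(36.3), 'wz': np.float64(-0.0)}
{'dx': np.float64(0.1), 'dy': np.float64(-0.5), 'dz': np.float64(36.3), 'wz': np.float64(-0.0)}
{'dx': np.float64(0.1), 'dy': np.float64(-0.5), 'dz': np.float64(36.3), 'wz': np.float64(-0.0)}
```

View pics/w4.png

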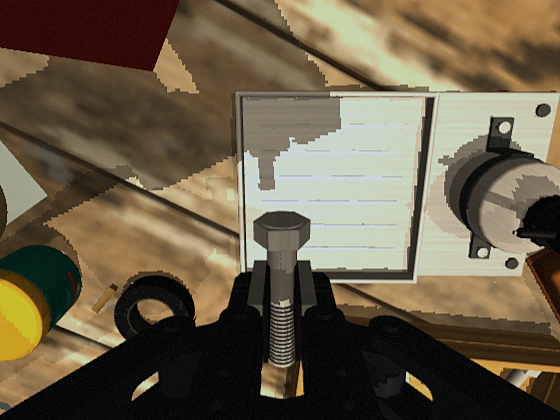

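The tray is at px (240–425, 95–280), its centre near (0.487, 0.390), and the tape roll and oiler are clear of the arm. I'll lower and release here.

>>> apply_moves(plan=[{"claw": 4,"dx": 0,"dy": 3,"dz": 45,"wx": 0,"wy": 0,"wz": 0},{"claw": 4,"dx": 0,"dy": 0,"dz": 45,"wx": 0,"wy": 0,"wz": 0},{"claw": 4,"dx": 0,"dy": 0,"dz": 35,"wx": 0,"wy": 0,"wz": 0},{"claw": 4,"dx": 0,"dy": 0,"dz": 14,"wx": 0,"wy": 0,"wz": 0},{"claw": 4,"dx": 0,"dy": 0,"dz": 4,"wx": 0,"wy": 0,"wz": 0},{"claw": 4,"dx": 0,"dy": 0,"dz": 0,"wx": 0,"wy": 0,"wz": 0},{"claw": 26,"dx": 0,"dy": 0,"dz": 0,"wx": 0,"wy": 0,"wz": 0},{"claw": 26,"dx": 0,"dy": 0,"dz": 0,"wx": 0,"wy": 0,"wz": 0}])

```text
time_s: 9.5
position: [0.4567, 0.3879, 0.0116]
eef_rot: [0.0, 0.727, 0.687, 0.001]
wrist_force: [-0.4, -1.1, 0.0]
finger_gap: 0.0261
finger_force: 0.0
```

>>> apply_moves(plan=[{"claw": 26,"dx": 0,"dy": 0,"dz": -20,"wx": 0,"wy": 0,"wz": 0},{"claw": 26,"dx": 0,"dy": 0,"dz": -40,"wx": 0,"wy": 0,"wz": 0},{"claw": 26,"dx": 0,"dy": 0,"dz": -60,"wx": 0,"wy": 0,"wz": 0},{"claw": 26,"dx": -40,"dy": 20,"dz": -40,"wx": 0,"wy": 0,"wz": 0},{"claw": 26,"dx": -50,"dy": 30,"dz": 0,"wx": 0,"wy": 0,"wz": 0},{"claw": 26,"dx": -50,"dy": 30,"dz": 0,"wx": 0,"wy": 0,"wz": 0},{"claw": 26,"dx": -40,"dy": 30,"dz": 0,"wx": 0,"wy": 0,"wz": 0},{"claw": 26,"dx": 0,"dy": 0,"dz": 0,"wx": 0,"wy": 0,"wz": 0}])

```text
time_s: 10.5
position: [0.5575, 0.1989, 0.1723]
eef_rot: [0.001, 0.729, 0.685, 0.001]
wrist_force: [0.2, 0.4, 0.9]
finger_gap: 0.026
finger_force: 0.0
```

```bash
python3 - <<'E'
from h import *
p,q,s=pose();print(p,np.degrees(phi_now()),s["finger_gap"],s["finger_force"])
a=arm.grab_frame("wrist");save(a,"w5");print("w");B=bolts(a)
b=arm.grab_frame("top");print("t");bolts(b)
plan([.6475,.202,.09],np.radians(64.7),7)
E
```

```text
[0.55746293 0.19890848 0.17230279] 86.47026755501156 0.025992178551808395 0.0
w
0.95 [0.6456 0.1974] -116.4 0.0671 (np.float64(0.0121), np.float64(0.0216)) [148. 145. 132.] [390. 177.]
0.7 [ 0.5754 -0.0032] -7.7 0.032 (np.float64(0.0089), np.float64(0.0184)) [20. 80. 24.] [309. 385.]
t
0.51 [ 0.5915 -0.0127] -5.9 0.0666 (np.float64(0.0123), np.float64(0.0215)) [ 87. 160.  80.] [358. 195.]
0.47 [0.4566 0.3853] -93.4 0.071 (np.float64(0.0119), np.float64(0.0189)) [173. 165. 150.] [186. 250.]
{'dx': np.float64(0.7), 'dy': np.float64(13.2), 'dz': np.float64(11.6), 'wz': np.float64(0.055)}
{'dx': np.float64(1.4), 'dy': np.float64(13.1), 'dz': np.float64(11.6), 'wz': np.float64(0.055)}
{'dx': np.float64(2.1), 'dy': np.float64(13.0), 'dz': np.float64(11.6), 'wz': np.float64(0.055)}
{'dx': np.float64(2.8), 'dy': np.float64(12.9), 'dz': np.float64(11.6), 'wz': np.float64(0.055)}
{'dx': np.float64(3.5), 'dy': np.float64(12.7), 'dz': np.float64(11.6), 'wz': np.float64(0.055)}
{'dx': np.float64(4.2), 'dy': np.float64(12.5), 'dz': np.float64(11.6), 'wz': np.float64(0.055)}
{'dx': np.float64(4.9), 'dy': np.float64(12.3), 'dz': np.float64(11.6), 'wz': np.float64(0.055)}
```

>>> apply_moves(plan=[{"claw": 25,"dx": 0.5,"dy": 13,"dz": 11.5,"wx": 0,"wy": 0,"wz": 0.055},{"claw": 25,"dx": 1.5,"dy": 13,"dz": 11.5,"wx": 0,"wy": 0,"wz": 0.055},{"claw": 25,"dx": 2,"dy": 13,"dz": 11.5,"wx": 0,"wy": 0,"wz": 0.055},{"claw": 25,"dx": 3,"dy": 13,"dz": 11.5,"wx": 0,"wy": 0,"wz": 0.055},{"claw": 25,"dx": 3.5,"dy": 12.5,"dz": 11.5,"wx": 0,"wy": 0,"wz": 0.055},{"claw": 25,"dx": 4,"dy": 12.5,"dz": 11.5,"wx": 0,"wy": 0,"wz": 0.055},{"claw": 25,"dx": 5,"dy": 12.5,"dz": 11.5,"wx": 0,"wy": 0,"wz": 0.055},{"claw": 25,"dx": 0,"dy": 0,"dz": 0,"wx": 0,"wy": 0,"wz": 0}])

```text
time_s: 11.7
position: [0.6467, 0.2019, 0.0888]
eef_rot: [-0.0, 0.844, 0.536, -0.001]
wrist_force: [-0.0, -0.4, 0.6]
finger_gap: 0.025
finger_force: 0.0
```

```bash
python3 - <<'E'
from h import *
p,q,s=pose();print(p,np.degrees(phi_now()))
plan([.6474,.2012,.009],np.radians(64.3),1)
E
```

```text
[0.64672946 0.20190257 0.08880683] 64.81124761076745
{'dx': np.float64(-0.4), 'dy': np.float64(0.9), 'dz': np.float64(79.8), 'wz': np.float64(0.009)}
```

>>> apply_moves(plan=[{"claw": 25,"dx": -0.5,"dy": 1,"dz": 25,"wx": 0,"wy": 0,"wz": 0.009},{"claw": 25,"dx": 0,"dy": 0,"dz": 25,"wx": 0,"wy": 0,"wz": 0},{"claw": 25,"dx": 0,"dy": 0,"dz": 20,"wx": 0,"wy": 0,"wz": 0},{"claw": 25,"dx": 0,"dy": 0,"dz": 10,"wx": 0,"wy": 0,"wz": 0},{"claw": 25,"dx": 0,"dy": 0,"dz": 0,"wx": 0,"wy": 0,"wz": 0},{"claw": 4,"dx": 0,"dy": 0,"dz": 0,"wx": 0,"wy": 0,"wz": 0},{"claw": 4,"dx": 0,"dy": 0,"dz": 0,"wx": 0,"wy": 0,"wz": 0},{"claw": 4,"dx": 0,"dy": 0,"dz": 0,"wx": 0,"wy": 0,"wz": 0}])

```text
time_s: 12.7
position: [0.6491, 0.1997, 0.0106]
eef_rot: [0.0, 0.847, 0.531, 0.001]
wrist_force: [0.5, -1.0, 0.2]
finger_gap: 0.0093
finger_force: 58.8
```

>>> apply_moves(plan=[{"claw": 4,"dx": 0,"dy": 0,"dz": -10,"wx": 0,"wy": 0,"wz": 0},{"claw": 4,"dx": 0,"dy": 0,"dz": -20,"wx": 0,"wy": 0,"wz": 0},{"claw": 4,"dx": 0,"dy": 0,"dz": -30,"wx": 0,"wy": 0,"wz": 0},{"claw": 4,"dx": 0,"dy": 0,"dz": -40,"wx": 0,"wy": 0,"wz": 0},{"claw": 4,"dx": 0,"dy": 0,"dz": -40,"wx": 0,"wy": 0,"wz": 0},{"claw": 4,"dx": 0,"dy": 0,"dz": -40,"wx": 0,"wy": 0,"wz": 0},{"claw": 4,"dx": 0,"dy": 0,"dz": 0,"wx": 0,"wy": 0,"wz": 0},{"claw": 4,"dx": 0,"dy": 0,"dz": 0,"wx": 0,"wy": 0,"wz": 0}])

```text
time_s: 13.7
position: [0.648, 0.1998, 0.19]
eef_rot: [0.0, 0.847, 0.531, 0.0]
wrist_force: [-0.6, -0.1, -1.3]
finger_gap: 0.009
finger_force: 58.8
```

```bash
python3 - <<'E'
from h import *
p,q,s=pose();print(p,np.degrees(phi_now()),s["finger_gap"])
b=arm.grab_frame("top");bolts(b)
b=arm.grab_frame("scene");bolts(b)
plan([.498,.388,.12],np.radians(86.7),7)
E
```

```text
[0.64803344 0.19975437 0.18997547] 64.16248870161577 0.009045732099025235
0.67 [0.4564 0.383 ] -93.3 0.0667 (np.float64(0.0121), np.float64(0.0142)) [182. 174. 158.] [188. 247.]
0.43 [ 0.5916 -0.0125] -5.7 0.0653 (np.float64(0.0119), np.float64(0.0167)) [ 80. 164.  78.] [358. 194.]
0.67 [ 0.7678 -0.1321] -82.7 0.239 (np.float64(0.013), np.float64(0.0207)) [111. 105.  93.] [275. 126.]
0.66 [0.8083 0.0665] -118.4 0.0887 (np.float64(0.0213), np.float64(0.042)) [135. 124. 106.] [211. 158.]
0.64 [ 0.5885 -0.0062] -4.7 0.0704 (np.float64(0.0159), np.float64(0.0198)) [ 70. 144.  69.] [304. 178.]
0.63 [0.4567 0.3867] -93.8 0.0682 (np.float64(0.0119), np.float64(0.0215)) [178. 171. 154.] [230. 321.]
{'dx': np.float64(14.9), 'dy': np.float64(-30.9), 'dz': np.float64(9.7), 'wz': np.float64(-0.056)}
{'dx': np.float64(16.6), 'dy': np.float64(-30.1), 'dz': np.float64(9.7), 'wz': np.float64(-0.056)}
{'dx': np.float64(18.3), 'dy': np.float64(-29.1), 'dz': np.float64(9.7), 'wz': np.float64(-0.056)}
{'dx': np.float64(19.9), 'dy': np.float64(-28.0), 'dz': np.float64(9.7), 'wz': np.float64(-0.056)}
{'dx': np.float64(21.4), 'dy': np.float64(-26.8), 'dz': np.float64(9.7), 'wz': np.float64(-0.056)}
{'dx': np.float64(22.9), 'dy': np.float64(-25.6), 'dz': np.float64(9.7), 'wz': np.float64(-0.056)}
{'dx': np.float64(24.3), 'dy': np.float64(-24.3), 'dz': np.float64(9.7), 'wz': np.float64(-0.056)}
```

>>> apply_moves(plan=[{"claw": 4,"dx": 15,"dy": -31,"dz": 3,"wx": 0,"wy": 0,"wz": -0.056},{"claw": 4,"dx": 16.5,"dy": -30,"dz": 3,"wx": 0,"wy": 0,"wz": -0.056},{"claw": 4,"dx": 18,"dy": -29,"dz": 3,"wx": 0,"wy": 0,"wz": -0.056},{"claw": 4,"dx": 20,"dy": -28,"dz": 3,"wx": 0,"wy": 0,"wz": -0.056},{"claw": 4,"dx": 21.5,"dy": -27,"dz": 3,"wx": 0,"wy": 0,"wz": -0.056},{"claw": 4,"dx": 23,"dy": -25.5,"dz": 3,"wx": 0,"wy": 0,"wz": -0.056},{"claw": 4,"dx": 24,"dy": -24,"dz": 3,"wx": 0,"wy": 0,"wz": -0.056},{"claw": 4,"dx": 0,"dy": 0,"dz": 0,"wx": 0,"wy": 0,"wz": 0}])

```text
time_s: 14.9
position: [0.4971, 0.389, 0.1674]
eef_rot: [-0.0, 0.727, 0.687, -0.001]
wrist_force: [0.9, 0.6, -0.2]
finger_gap: 0.0088
finger_force: 60.6
```

```bash
python3 - <<'E'
from h import *
p,q,s=pose();print(p,np.degrees(phi_now()),s["finger_gap"])
plan([.498,.388,.009],np.radians(86.7),1)
E
```

```text
[0.49714733 0.38902196 0.16737975] 86.7949856785166 0.00875623630171575
{'dx': np.float64(-1.0), 'dy': np.float64(0.9), 'dz': np.float64(158.4), 'wz': np.float64(0.002)}
```

>>> apply_moves(plan=[{"claw": 4,"dx": -1,"dy": 1,"dz": 50,"wx": 0,"wy": 0,"wz": 0},{"claw": 4,"dx": 0,"dy": 0,"dz": 50,"wx": 0,"wy": 0,"wz": 0},{"claw": 4,"dx": 0,"dy": 0,"dz": 38,"wx": 0,"wy": 0,"wz": 0},{"claw": 4,"dx": 0,"dy": 0,"dz": 16,"wx": 0,"wy": 0,"wz": 0},{"claw": 4,"dx": 0,"dy": 0,"dz": 4,"wx": 0,"wy": 0,"wz": 0},{"claw": 4,"dx": 0,"dy": 0,"dz": 0,"wx": 0,"wy": 0,"wz": 0},{"claw": 26,"dx": 0,"dy": 0,"dz": 0,"wx": 0,"wy": 0,"wz": 0},{"claw": 26,"dx": 0,"dy": 0,"dz": 0,"wx": 0,"wy": 0,"wz": 0}])

```text
time_s: 15.9
position: [0.501, 0.3873, 0.0122]
eef_rot: [0.0, 0.728, 0.686, 0.001]
wrist_force: [-0.0, 0.2, 0.2]
finger_gap: 0.0258
finger_force: 0.0
```

>>> apply_moves(plan=[{"claw": 26,"dx": 0,"dy": 0,"dz": -20,"wx": 0,"wy": 0,"wz": 0},{"claw": 26,"dx": 0,"dy": 0,"dz": -40,"wx": 0,"wy": 0,"wz": 0},{"claw": 26,"dx": 0,"dy": 0,"dz": -60,"wx": 0,"wy": 0,"wz": 0},{"claw": 26,"dx": -20,"dy": 0,"dz": -50,"wx": 0,"wy": 0,"wz": 0},{"claw": 0,"dx": -40,"dy": 10,"dz": -20,"wx": 0,"wy": 0,"wz": 0},{"claw": 0,"dx": -30,"dy": 10,"dz": 0,"wx": 0,"wy": 0,"wz": 0},{"claw": 0,"dx": 0,"dy": 0,"dz": 0,"wx": 0,"wy": 0,"wz": 0},{"claw": 0,"dx": 0,"dy": 0,"dz": 0,"wx": 0,"wy": 0,"wz": 0}])

```text
time_s: 16.9
position: [0.5147, 0.2962, 0.2016]
eef_rot: [0.0, 0.728, 0.686, 0.0]
wrist_force: [0.2, 0.4, -0.4]
finger_gap: -0.0002
finger_force: 0.0
```

```bash
python3 - <<'E'
from h import *
p,q,s=pose();print(p,np.degrees(phi_now()),s["finger_gap"],s["wrist_force"])
a=arm.grab_frame("wrist");save(a,"w6");bolts(a,.012)
b=arm.grab_frame("scene");c=arm.grab_frame("top");obs=[]
for f in(a,b,c):
    r=arm.pinpoint(f,"cap_top")
    if r: obs.append((f,r[0]["location"])); print(r[0]["score"],np.round(r[0]["location"]),at_z(f,r[0]["location"],.108))
print(tri(obs))
E
```

```text
[0.51471084 0.29616846 0.20162403] 86.62337366972481 -0.00016787213442195114 [ 0.19610145  0.36797544 -0.38777545]
0.73 [0.4569 0.3844] -91.9 0.0674 (np.float64(0.0123), np.float64(0.0219)) [91. 84. 72.] [205.  75.]
0.3 [0.5413 0.3793] -2.1 0.2558 (np.float64(0.0333), np.float64(0.1298)) [154. 152. 135.] [308.  79.]
0.88 [441.  64.] [0.61407424 0.38123187 0.108     ]
0.76 [170. 248.] [0.60845079 0.38024466 0.108     ]
[0.6135862  0.37996314 0.10411582]
```

View pics/w6.png

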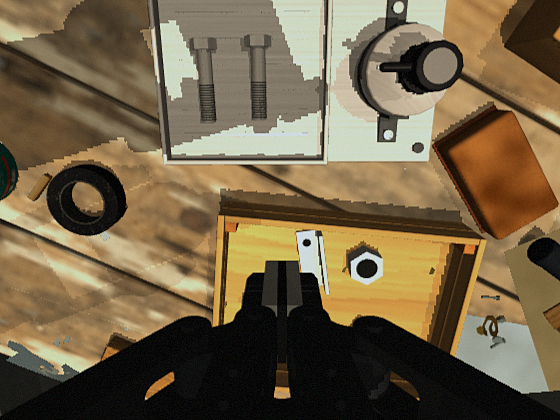

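Both bolts lie flat in the tray, at px (205,78) and (259,78). The cap is at (440,65), world (0.6135, 0.380). I'll go over it and press.

```bash
python3 - <<'E'
from h import *
plan([.6135,.380,.125],np.radians(86.6),5)
E
```

```text
{'dx': np.float64(17.9), 'dy': np.float64(18.8), 'dz': np.float64(15.1), 'wz': np.float64(0.0)}
{'dx': np.float64(17.9), 'dy': np.float64(18.8), 'dz': np.float64(15.1), 'wz': np.float64(0.0)}
{'dx': np.float64(17.9), 'dy': np.float64(18.8), 'dz': np.float64(15.1), 'wz': np.float64(0.0)}
{'dx': np.float64(17.9), 'dy': np.float64(18.8), 'dz': np.float64(15.1), 'wz': np.float64(0.0)}
{'dx': np.float64(17.9), 'dy': np.float64(18.8), 'dz': np.float64(15.1), 'wz': np.float64(0.0)}
```

>>> apply_moves(plan=[{"claw": 0,"dx": 18,"dy": 19,"dz": 0,"wx": 0,"wy": 0,"wz": 0},{"claw": 0,"dx": 18,"dy": 19,"dz": 15,"wx": 0,"wy": 0,"wz": 0},{"claw": 0,"dx": 18,"dy": 19,"dz": 20,"wx": 0,"wy": 0,"wz": 0},{"claw": 0,"dx": 18,"dy": 19,"dz": 20,"wx": 0,"wy": 0,"wz": 0},{"claw": 0,"dx": 18,"dy": 19,"dz": 15,"wx": 0,"wy": 0,"wz": 0},{"claw": 0,"dx": 0,"dy": 0,"dz": 5,"wx": 0,"wy": 0,"wz": 0},{"claw": 0,"dx": 0,"dy": 0,"dz": 0,"wx": 0,"wy": 0,"wz": 0},{"claw": 0,"dx": 0,"dy": 0,"dz": 0,"wx": 0,"wy": 0,"wz": 0}])

```text
time_s: 18.25
position: [0.6148, 0.3798, 0.1268]
eef_rot: [0.0, 0.728, 0.686, 0.0]
wrist_force: [0.3, -0.5, -0.6]
finger_gap: 0.0003
finger_force: 0.0
```

>>> apply_moves(plan=[{"claw": 0,"dx": 0,"dy": -1,"dz": 10,"wx": 0,"wy": 0,"wz": 0},{"claw": 0,"dx": 0,"dy": 0,"dz": 6,"wx": 0,"wy": 0,"wz": 0},{"claw": 0,"dx": 0,"dy": 0,"dz": 3,"wx": 0,"wy": 0,"wz": 0},{"claw": 0,"dx": 0,"dy": 0,"dz": 3,"wx": 0,"wy": 0,"wz": 0},{"claw": 0,"dx": 0,"dy": 0,"dz": 2,"wx": 0,"wy": 0,"wz": 0},{"claw": 0,"dx": 0,"dy": 0,"dz": 0,"wx": 0,"wy": 0,"wz": 0},{"claw": 0,"dx": 0,"dy": 0,"dz": 0,"wx": 0,"wy": 0,"wz": 0},{"claw": 0,"dx": 0,"dy": 0,"dz": 0,"wx": 0,"wy": 0,"wz": 0}])

```text
time_s: 19.25
position: [0.614, 0.3801, 0.102]
eef_rot: [0.0, 0.728, 0.686, 0.0]
wrist_force: [-3.1, -1.9, 4.5]
finger_gap: 0.0002
finger_force: 2.4
```

>>> apply_moves(plan=[{"claw": 0,"dx": 0,"dy": 0,"dz": 1,"wx": 0,"wy": 0,"wz": 0},{"claw": 0,"dx": 0,"dy": 0,"dz": 1,"wx": 0,"wy": 0,"wz": 0},{"claw": 0,"dx": 0,"dy": 0,"dz": 0.5,"wx": 0,"wy": 0,"wz": 0},{"claw": 0,"dx": 0,"dy": 0,"dz": 0,"wx": 0,"wy": 0,"wz": 0},{"claw": 0,"dx": 0,"dy": 0,"dz": 0,"wx": 0,"wy": 0,"wz": 0},{"claw": 0,"dx": 0,"dy": 0,"dz": 0,"wx": 0,"wy": 0,"wz": 0},{"claw": 0,"dx": 0,"dy": 0,"dz": 0,"wx": 0,"wy": 0,"wz": 0},{"claw": 0,"dx": 0,"dy": 0,"dz": 0,"wx": 0,"wy": 0,"wz": 0}])

```text
time_s: 20.25
position: [0.6141, 0.3801, 0.1001]
eef_rot: [0.0, 0.728, 0.686, 0.0]
wrist_force: [-4.6, -2.5, 7.4]
finger_gap: 0.0003
finger_force: 3.7
```

>>> apply_moves(plan=[{"claw": 0,"dx": 0,"dy": 0,"dz": 0.5,"wx": 0,"wy": 0,"wz": 0},{"claw": 0,"dx": 0,"dy": 0,"dz": 0.5,"wx": 0,"wy": 0,"wz": 0},{"claw": 0,"dx": 0,"dy": 0,"dz": 0.5,"wx": 0,"wy": 0,"wz": 0},{"claw": 0,"dx": 0,"dy": 0,"dz": 0,"wx": 0,"wy": 0,"wz": 0},{"claw": 0,"dx": 0,"dy": 0,"dz": 0,"wx": 0,"wy": 0,"wz": 0},{"claw": 0,"dx": 0,"dy": 0,"dz": 0,"wx": 0,"wy": 0,"wz": 0},{"claw": 0,"dx": 0,"dy": 0,"dz": 0,"wx": 0,"wy": 0,"wz": 0},{"claw": 0,"dx": 0,"dy": 0,"dz": 0,"wx": 0,"wy": 0,"wz": 0}])

```text
time_s: 21.25
position: [0.6141, 0.3802, 0.1]
eef_rot: [0.0, 0.728, 0.686, 0.0]
wrist_force: [-7.3, -3.3, 13.1]
finger_gap: -0.0002
finger_force: 6.5
```

The cap is bottomed: z stayed at 0.100 while the force rose to 13 N. I'll let it up and move toward the cabinet.

>>> apply_moves(plan=[{"claw": 0,"dx": 0,"dy": 0,"dz": -5,"wx": 0,"wy": 0,"wz": 0},{"claw": 0,"dx": 0,"dy": 0,"dz": -15,"wx": 0,"wy": 0,"wz": 0},{"claw": 0,"dx": 0,"dy": 0,"dz": -40,"wx": 0,"wy": 0,"wz": 0},{"claw": 0,"dx": 0,"dy": 0,"dz": -50,"wx": 0,"wy": 0,"wz": 0},{"claw": 26,"dx": -50,"dy": 0,"dz": -30,"wx": 0,"wy": 0,"wz": 0},{"claw": 26,"dx": -55,"dy": 0,"dz": 0,"wx": 0,"wy": 0,"wz": 0},{"claw": 26,"dx": -55,"dy": 0,"dz": 0,"wx": 0,"wy": 0,"wz": 0},{"claw": 26,"dx": -55,"dy": 0,"dz": 0,"wx": 0,"wy": 0,"wz": 0}])

```text
time_s: 22.25
position: [0.6013, 0.1639, 0.2381]
eef_rot: [0.0, 0.728, 0.686, 0.001]
wrist_force: [1.4, -0.6, 0.7]
finger_gap: 0.0257
finger_force: 0.0
```

>>> apply_moves(plan=[{"claw": 26,"dx": -55,"dy": 0,"dz": 0,"wx": 0,"wy": 0,"wz": 0},{"claw": 26,"dx": -55,"dy": 0,"dz": 0,"wx": 0,"wy": 0,"wz": 0},{"claw": 26,"dx": -55,"dy": 0,"dz": 0,"wx": 0,"wy": 0,"wz": 0},{"claw": 26,"dx": -55,"dy": 0,"dz": 0,"wx": 0,"wy": 0,"wz": 0},{"claw": 26,"dx": -55,"dy": 0,"dz": 0,"wx": 0,"wy": 0,"wz": 0},{"claw": 26,"dx": -40,"dy": 0,"dz": 0,"wx": 0,"wy": 0,"wz": 0},{"claw": 26,"dx": 0,"dy": 0,"dz": 0,"wx": 0,"wy": 0,"wz": 0},{"claw": 26,"dx": 0,"dy": 0,"dz": 0,"wx": 0,"wy": 0,"wz": 0}])

```text
time_s: 23.25
position: [0.5828, -0.1486, 0.2378]
eef_rot: [0.0, 0.728, 0.686, 0.0]
wrist_force: [-0.3, 0.6, -1.2]
finger_gap: 0.0258
finger_force: 0.0
```

```bash
python3 - <<'E'
from h import *
p,q,s=pose();print(p,np.degrees(phi_now()),s["finger_gap"],s["wrist_force"])
a=arm.grab_frame("wrist");save(a,"w7")
b=arm.grab_frame("scene");c=arm.grab_frame("top")
for n,z in(("drawer_handle",.1),("cabinet_front",.125),("cap_top",.108)):
  obs=[]
  for f in(a,b,c):
    r=arm.pinpoint(f,n)
    if r: obs.append((f,r[0]["location"])); print(n,r[0]["score"],np.round(r[0]["location"]),at_z(f,r[0]["location"],z))
print("tray");bolts(c,.012)
E
```

```text
[ 0.58279224 -0.14859638  0.23775125] 86.62027370935198 0.025785714942602584 [-0.33194142  0.58900628 -1.213186  ]
drawer_handle 0.58 [388.  46.] [ 0.66291393 -0.04784051  0.1       ]
drawer_handle 0.72 [219. 314.] [0.44516854 0.41863686 0.1       ]
drawer_handle 0.82 [384. 154.] [ 0.65913493 -0.05292982  0.1       ]
cabinet_front 0.86 [468.  35.] [ 0.70529562 -0.04649789  0.125     ]
cabinet_front 0.76 [272. 118.] [ 0.70050113 -0.03260227  0.125     ]
cabinet_front 0.67 [380. 129.] [ 0.70643569 -0.03980161  0.125     ]
cap_top 0.5 [172. 248.] [0.6062811  0.37942779 0.108     ]
cap_top 0.63 [184. 171.] [0.61513895 0.37571381 0.108     ]
tray
0.73 [0.5001 0.3846] -94.5 0.0699 (np.float64(0.0124), np.float64(0.0192)) [182. 174. 157.] [188. 230.]
0.73 [ 0.5919 -0.013 ] -5.7 0.0657 (np.float64(0.0117), np.float64(0.0167)) [ 55. 113.  53.] [360. 193.]
0.65 [ 0.7227 -0.0678] -87.3 0.1859 (np.float64(0.0151), np.float64(0.0276)) [121. 115. 104.] [378. 136.]
0.54 [0.4569 0.3847] -93.4 0.0646 (np.float64(0.0119), np.float64(0.0143)) [182. 175. 158.] [190. 248.]
```

View pics/w7.png

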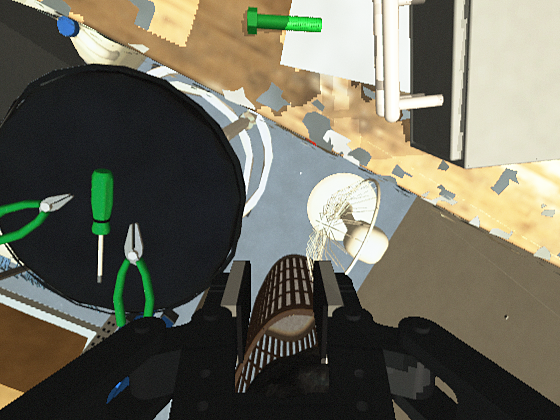

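The handle bar runs from px (391,115) up to (380,0). The cabinet's front top edge is at x≈465.

```bash
python3 - <<'E'
from h import *
import pickle
a=arm.grab_frame("wrist")
for px,z in(((391,115),.1),((380,5),.1),((465,162),.125),((468,3),.125)): print(px,at_z(a,px,z))
# refine bar: bright columns per row, and cabinet edge
g=a["frame"].min(2).astype(int)
for r in (10,30,50,70,90): 
    row=g[r,365:480]; print(r,''.join('#' if v>150 else '+' if v>90 else '.' for v in row))
plan([.622,-.05,.20],np.radians(87),4)
E
```

```text
(391, 115) [ 0.66576559 -0.09442457  0.1       ]
(380, 5) [ 0.65661517 -0.02231116  0.1       ]
(465, 162) [ 0.71012726 -0.12702882  0.125     ]
(468, 3) [ 0.7038544  -0.02905401  0.125     ]
10 ########++#######++##########################+...........................................++########+..++..+########
30 #########++#######++#########################+...........................................+###########+...+#########
50 #########+.+######++#########################+.+........................................+###########+...+##########
70 ##########+.#######+#########################+.+........................................+##########+...+###########
90 ++++++++...+#######++########################+.+.......................................+##########+.+..############
{'dx': np.float64(25.3), 'dy': np.float64(8.4), 'dz': np.float64(9.4), 'wz': np.float64(-0.002)}
{'dx': np.float64(25.3), 'dy': np.float64(8.4), 'dz': np.float64(9.4), 'wz': np.float64(-0.002)}
{'dx': np.float64(25.3), 'dy': np.float64(8.4), 'dz': np.float64(9.4), 'wz': np.float64(-0.002)}
{'dx': np.float64(25.2), 'dy': np.float64(8.5), 'dz': np.float64(9.4), 'wz': np.float64(-0.002)}
```

```bash
python3 - <<'E'
from h import *
a=arm.grab_frame("wrist")
for px,z in(((380.5,90),.1),((379,10),.1),((468,90),.125),((471,10),.125)): print(px,at_z(a,px,z))
E
python3 -c "
import cv2;i=cv2.imread('pics/w7.png');cv2.imwrite('pics/w7c.png',cv2.resize(i[0:180,350:500],(500,600),interpolation=2))"
```

```text
(380.5, 90) [ 0.65787208 -0.07670252  0.1       ]
(379, 10) [ 0.65599348 -0.02533385  0.1       ]
(468, 90) [ 0.70815674 -0.0799001   0.125     ]
(471, 10) [ 0.70600828 -0.03307121  0.125     ]
```

View pics/w7c.png

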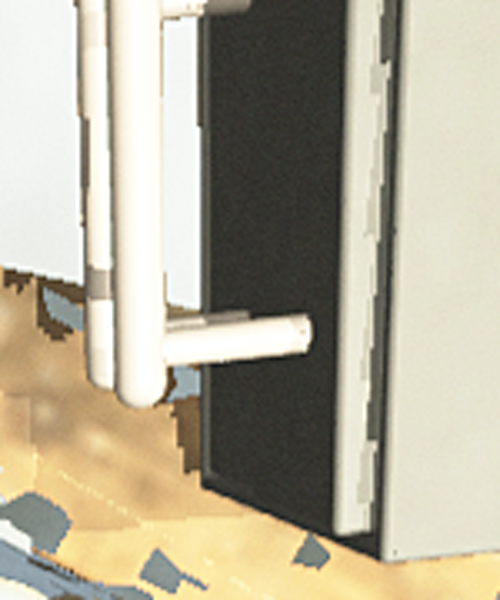

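The upper bar of the top drawer's handle is the right one, px (391,5)–(392,115), and the drawer is slightly ajar. The handle centre is about (0.6645, -0.05), yaw about 2°.

```bash
python3 - <<'E'
from h import *
plan([.6645,-.05,.15],np.radians(92),6)
E
```

```text
{'dx': np.float64(17.3), 'dy': np.float64(12.6), 'dz': np.float64(14.6), 'wz': np.float64(-0.016)}
{'dx': np.float64(17.1), 'dy': np.float64(12.9), 'dz': np.float64(14.6), 'wz': np.float64(-0.016)}
{'dx': np.float64(16.9), 'dy': np.float64(13.2), 'dz': np.float64(14.6), 'wz': np.float64(-0.016)}
{'dx': np.float64(16.7), 'dy': np.float64(13.4), 'dz': np.float64(14.6), 'wz': np.float64(-0.016)}
{'dx': np.float64(16.5), 'dy': np.float64(13.7), 'dz': np.float64(14.6), 'wz': np.float64(-0.016)}
{'dx': np.float64(16.2), 'dy': np.float64(14.0), 'dz': np.float64(14.6), 'wz': np.float64(-0.016)}
```

>>> apply_moves(plan=[{"claw": 28,"dx": 17.5,"dy": 12.5,"dz": 14.5,"wx": 0,"wy": 0,"wz": -0.016},{"claw": 28,"dx": 17,"dy": 13,"dz": 14.5,"wx": 0,"wy": 0,"wz": -0.016},{"claw": 28,"dx": 17,"dy": 13,"dz": 14.5,"wx": 0,"wy": 0,"wz": -0.016},{"claw": 28,"dx": 16.5,"dy": 13.5,"dz": 14.5,"wx": 0,"wy": 0,"wz": -0.016},{"claw": 28,"dx": 16.5,"dy": 13.5,"dz": 14.5,"wx": 0,"wy": 0,"wz": -0.016},{"claw": 28,"dx": 16,"dy": 14,"dz": 14.5,"wx": 0,"wy": 0,"wz": -0.016},{"claw": 28,"dx": 0,"dy": 0,"dz": 0,"wx": 0,"wy": 0,"wz": 0},{"claw": 28,"dx": 0,"dy": 0,"dz": 0,"wx": 0,"wy": 0,"wz": 0}])

```text
time_s: 25.0
position: [0.6641, -0.0496, 0.1504]
eef_rot: [-0.0, 0.694, 0.72, -0.0]
wrist_force: [-0.1, 0.4, 0.1]
finger_gap: 0.0279
finger_force: 0.0
```

```bash
python3 - <<'E'
from h import *
p,q,s=pose();print(p,np.degrees(phi_now()))
c=arm.grab_frame("top")
for n,z in(("drawer_handle",.1),):
    for r in arm.pinpoint(c,n)[:2]: print(r["score"],np.round(r["location"]),at_z(c,r["location"],z))
plan([.6645,-.05,.090],np.radians(92),1)
E
```

```text
[ 0.66406165 -0.04958189  0.15035261] 92.15918073095192
0.89 [382. 154.] [ 0.65822076 -0.04968963  0.1       ]
0.68 [378. 129.] [ 0.71445957 -0.0424538   0.1       ]
{'dx': np.float64(0.3), 'dy': np.float64(0.3), 'dz': np.float64(61.3), 'wz': np.float64(0.002)}
```

>>> apply_moves(plan=[{"claw": 28,"dx": 0,"dy": -1,"dz": 20,"wx": 0,"wy": 0,"wz": 0},{"claw": 28,"dx": 0,"dy": 0,"dz": 20,"wx": 0,"wy": 0,"wz": 0},{"claw": 28,"dx": 0,"dy": 0,"dz": 12,"wx": 0,"wy": 0,"wz": 0},{"claw": 28,"dx": 0,"dy": 0,"dz": 8,"wx": 0,"wy": 0,"wz": 0},{"claw": 28,"dx": 0,"dy": 0,"dz": 0,"wx": 0,"wy": 0,"wz": 0},{"claw": 4,"dx": 0,"dy": 0,"dz": 0,"wx": 0,"wy": 0,"wz": 0},{"claw": 4,"dx": 0,"dy": 0,"dz": 0,"wx": 0,"wy": 0,"wz": 0},{"claw": 4,"dx": 0,"dy": 0,"dz": 0,"wx": 0,"wy": 0,"wz": 0}], grip_force=40)

```text
time_s: 26.1
position: [0.6637, -0.0502, 0.0916]
eef_rot: [0.001, 0.694, 0.72, 0.0]
wrist_force: [0.9, 0.6, 1.3]
finger_gap: 0.0092
finger_force: 39.1
```

>>> apply_moves(plan=[{"claw": 4,"dx": 0,"dy": -8,"dz": 0,"wx": 0,"wy": 0,"wz": 0},{"claw": 4,"dx": 0,"dy": -18,"dz": 0,"wx": 0,"wy": 0,"wz": 0},{"claw": 4,"dx": 0,"dy": -25,"dz": 0,"wx": 0,"wy": 0,"wz": 0},{"claw": 4,"dx": 0,"dy": -25,"dz": 0,"wx": 0,"wy": 0,"wz": 0},{"claw": 4,"dx": 0,"dy": -25,"dz": 0,"wx": 0,"wy": 0,"wz": 0},{"claw": 4,"dx": 0,"dy": -20,"dz": 0,"wx": 0,"wy": 0,"wz": 0},{"claw": 4,"dx": 0,"dy": -8,"dz": 0,"wx": 0,"wy": 0,"wz": 0},{"claw": 4,"dx": 0,"dy": 0,"dz": 0,"wx": 0,"wy": 0,"wz": 0}])

```text
time_s: 27.1
position: [0.5338, -0.056, 0.0915]
eef_rot: [0.001, 0.694, 0.72, -0.001]
wrist_force: [-0.2, -4.7, 2.7]
finger_gap: 0.0094
finger_force: 40.3
```

>>> apply_moves(plan=[{"claw": 4,"dx": 0,"dy": -2,"dz": 0,"wx": 0,"wy": 0,"wz": 0},{"claw": 4,"dx": 0,"dy": -2,"dz": 0,"wx": 0,"wy": 0,"wz": 0},{"claw": 4,"dx": 0,"dy": -2,"dz": 0,"wx": 0,"wy": 0,"wz": 0},{"claw": 4,"dx": 0,"dy": 0,"dz": 0,"wx": 0,"wy": 0,"wz": 0},{"claw": 4,"dx": 0,"dy": 0,"dz": 0,"wx": 0,"wy": 0,"wz": 0},{"claw": 4,"dx": 0,"dy": 0,"dz": 0,"wx": 0,"wy": 0,"wz": 0},{"claw": 4,"dx": 0,"dy": 0,"dz": 0,"wx": 0,"wy": 0,"wz": 0},{"claw": 4,"dx": 0,"dy": 0,"dz": 0,"wx": 0,"wy": 0,"wz": 0}])

```text
time_s: 28.1
position: [0.5287, -0.0562, 0.0916]
eef_rot: [0.001, 0.694, 0.72, -0.0]
wrist_force: [0.5, -5.8, 2.6]
finger_gap: 0.0091
finger_force: 40.3
```

>>> apply_moves(plan=[{"claw": 26,"dx": 0,"dy": 0,"dz": 0,"wx": 0,"wy": 0,"wz": 0},{"claw": 26,"dx": 0,"dy": 0,"dz": 0,"wx": 0,"wy": 0,"wz": 0},{"claw": 26,"dx": 0,"dy": 0,"dz": -15,"wx": 0,"wy": 0,"wz": 0},{"claw": 26,"dx": 0,"dy": 0,"dz": -35,"wx": 0,"wy": 0,"wz": 0},{"claw": 26,"dx": 0,"dy": 0,"dz": -40,"wx": 0,"wy": 0,"wz": 0},{"claw": 26,"dx": 40,"dy": 0,"dz": -10,"wx": 0,"wy": 0,"wz": 0},{"claw": 26,"dx": 55,"dy": 0,"dz": 0,"wx": 0,"wy": 0,"wz": 0},{"claw": 26,"dx": 55,"dy": 0,"dz": 0,"wx": 0,"wy": 0,"wz": 0}], grip_force=60)

```text
time_s: 29.1
position: [0.5228, 0.0964, 0.1924]
eef_rot: [0.001, 0.694, 0.72, 0.001]
wrist_force: [0.7, 0.1, -0.5]
finger_gap: 0.026
finger_force: 0.0
```

>>> apply_moves(plan=[{"claw": 26,"dx": 55,"dy": 0,"dz": 0,"wx": 0,"wy": 0,"wz": 0},{"claw": 26,"dx": 55,"dy": 0,"dz": 0,"wx": 0,"wy": 0,"wz": 0},{"claw": 26,"dx": 55,"dy": 0,"dz": 0,"wx": 0,"wy": 0,"wz": 0},{"claw": 26,"dx": 35,"dy": 0,"dz": 0,"wx": 0,"wy": 0,"wz": 0},{"claw": 26,"dx": 0,"dy": 0,"dz": 0,"wx": 0,"wy": 0,"wz": 0},{"claw": 26,"dx": 0,"dy": 0,"dz": 0,"wx": 0,"wy": 0,"wz": 0},{"claw": 26,"dx": 0,"dy": 0,"dz": 0,"wx": 0,"wy": 0,"wz": 0},{"claw": 26,"dx": 0,"dy": 0,"dz": 0,"wx": 0,"wy": 0,"wz": 0}])

```text
time_s: 30.1
position: [0.5155, 0.2938, 0.1909]
eef_rot: [0.0, 0.694, 0.72, -0.0]
wrist_force: [1.4, -0.1, 0.5]
finger_gap: 0.0256
finger_force: 0.0
```

```bash
python3 - <<'E'
from h import *
p,q,s=pose();print(p,np.degrees(phi_now()),s["finger_gap"],s["wrist_force"])
a=arm.grab_frame("wrist");save(a,"w8");bolts(a,.011)
c=arm.grab_frame("top");save(c,"t8");print("top");bolts(c,.011)
for n,z in(("drawer_handle",.1),("drawer_floor",.075)):
    for r in arm.pinpoint(c,n)[:2]: print(n,r["score"],np.round(r["location"]),at_z(c,r["location"],z))
cv2.imwrite("pics/t8c.png",np.hstack([cv2.resize(c["frame"][100:270,150:430,::-1],None,fx=1.8,fy=1.8),a["frame"][:306,100:390,::-1]]))
E
```

```text
[0.51548725 0.29380796 0.190905  ] 92.037013282013 0.025558907540633505 [ 1.39026732 -0.10779027  0.50690247]
0.89 [0.4566 0.3846] -92.1 0.0687 (np.float64(0.0124), np.float64(0.022)) [95. 88. 76.] [212.  63.]
top
0.42 [ 0.5652 -0.0103] 93.2 0.0214 (np.float64(0.012), np.float64(0.0122)) [37. 68. 31.] [359. 203.]
drawer_handle 0.76 [387. 214.] [ 0.52802855 -0.05716328  0.1       ]
drawer_floor 0.72 [380. 193.] [ 0.57768924 -0.04991662  0.075     ]
```

View pics/t8c.png

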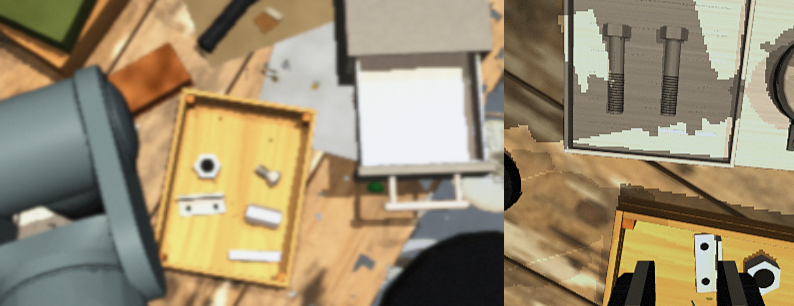

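The drawer is open and both bolts are unmoved. I'll pick the bolt nearer the oiler, at (0.5005, 0.3846).

```bash
python3 - <<'E'
from h import *
plan([.5007,.3886,.07],np.radians(86.5),5)
E
```

```text
{'dx': np.float64(18.9), 'dy': np.float64(-2.2), 'dz': np.float64(24.2), 'wz': np.float64(0.02)}
{'dx': np.float64(18.9), 'dy': np.float64(-2.6), 'dz': np.float64(24.2), 'wz': np.float64(0.02)}
{'dx': np.float64(18.8), 'dy': np.float64(-3.0), 'dz': np.float64(24.2), 'wz': np.float64(0.02)}
{'dx': np.float64(18.7), 'dy': np.float64(-3.3), 'dz': np.float64(24.2), 'wz': np.float64(0.02)}
{'dx': np.float64(18.7), 'dy': np.float64(-3.7), 'dz': np.float64(24.2), 'wz': np.float64(0.02)}
```

>>> apply_moves(plan=[{"claw": 26,"dx": 19,"dy": -2,"dz": 24,"wx": 0,"wy": 0,"wz": 0.02},{"claw": 26,"dx": 19,"dy": -2.5,"dz": 24,"wx": 0,"wy": 0,"wz": 0.02},{"claw": 26,"dx": 19,"dy": -3,"dz": 24,"wx": 0,"wy": 0,"wz": 0.02},{"claw": 26,"dx": 18.5,"dy": -3.5,"dz": 24,"wx": 0,"wy": 0,"wz": 0.02},{"claw": 26,"dx": 18.5,"dy": -3.5,"dz": 24,"wx": 0,"wy": 0,"wz": 0.02},{"claw": 26,"dx": 0,"dy": 0,"dz": 0,"wx": 0,"wy": 0,"wz": 0},{"claw": 26,"dx": 0,"dy": 0,"dz": 0,"wx": 0,"wy": 0,"wz": 0},{"claw": 26,"dx": 0,"dy": 0,"dz": 0,"wx": 0,"wy": 0,"wz": 0}])

```text
time_s: 31.4
position: [0.5021, 0.3886, 0.0723]
eef_rot: [0.0, 0.729, 0.684, 0.001]
wrist_force: [0.1, -0.6, -0.5]
finger_gap: 0.0262
finger_force: 0.0
```

```bash
python3 - <<'E'
from h import *
p,q,s=pose();print(p,np.degrees(phi_now()))
plan([.5007,.3886,.008],np.radians(86.5),1)
E
```

```text
[0.50206869 0.38864783 0.07228972] 86.35983681025641
{'dx': np.float64(-0.1), 'dy': np.float64(-1.4), 'dz': np.float64(64.3), 'wz': np.float64(-0.002)}
```

>>> apply_moves(plan=[{"claw": 26,"dx": 0,"dy": -1.5,"dz": 25,"wx": 0,"wy": 0,"wz": 0},{"claw": 26,"dx": 0,"dy": 0,"dz": 25,"wx": 0,"wy": 0,"wz": 0},{"claw": 26,"dx": 0,"dy": 0,"dz": 11,"wx": 0,"wy": 0,"wz": 0},{"claw": 26,"dx": 0,"dy": 0,"dz": 4,"wx": 0,"wy": 0,"wz": 0},{"claw": 26,"dx": 0,"dy": 0,"dz": 0,"wx": 0,"wy": 0,"wz": 0},{"claw": 4,"dx": 0,"dy": 0,"dz": 0,"wx": 0,"wy": 0,"wz": 0},{"claw": 4,"dx": 0,"dy": 0,"dz": 0,"wx": 0,"wy": 0,"wz": 0},{"claw": 4,"dx": 0,"dy": 0,"dz": 0,"wx": 0,"wy": 0,"wz": 0}])

```text
time_s: 32.4
position: [0.5003, 0.3893, 0.007]
eef_rot: [0.0, 0.729, 0.685, 0.001]
wrist_force: [-0.2, -0.4, 5.0]
finger_gap: 0.0095
finger_force: 58.8
```

>>> apply_moves(plan=[{"claw": 4,"dx": 0,"dy": 0,"dz": -10,"wx": 0,"wy": 0,"wz": 0},{"claw": 4,"dx": 0,"dy": 0,"dz": -20,"wx": 0,"wy": 0,"wz": 0},{"claw": 4,"dx": 0,"dy": 0,"dz": -40,"wx": 0,"wy": 0,"wz": 0},{"claw": 4,"dx": 0,"dy": 0,"dz": -50,"wx": 0,"wy": 0,"wz": 0},{"claw": 4,"dx": 0,"dy": 0,"dz": -50,"wx": 0,"wy": 0,"wz": 0},{"claw": 4,"dx": 0,"dy": 0,"dz": -30,"wx": 0,"wy": 0,"wz": 0},{"claw": 4,"dx": 0,"dy": 0,"dz": 0,"wx": 0,"wy": 0,"wz": 0},{"claw": 4,"dx": 0,"dy": 0,"dz": 0,"wx": 0,"wy": 0,"wz": 0}])

```text
time_s: 33.4
position: [0.4988, 0.3885, 0.2049]
eef_rot: [-0.0, 0.729, 0.684, -0.001]
wrist_force: [0.3, -0.2, -1.8]
finger_gap: 0.0094
finger_force: 58.7
```

```bash
python3 - <<'E'
from h import *
p,q,s=pose();print(p,np.degrees(phi_now()))
plan([.665,-.045,.20],np.radians(92),12)
E
```

```text
[0.49881214 0.38854178 0.20487442] 86.3884950380444
{'dx': np.float64(-35.2), 'dy': np.float64(16.1), 'dz': np.float64(0.4), 'wz': np.float64(-0.008)}
{'dx': np.float64(-35.3), 'dy': np.float64(15.8), 'dz': np.float64(0.4), 'wz': np.float64(-0.008)}
{'dx': np.float64(-35.4), 'dy': np.float64(15.5), 'dz': np.float64(0.4), 'wz': np.float64(-0.008)}
{'dx': np.float64(-35.6), 'dy': np.float64(15.2), 'dz': np.float64(0.4), 'wz': np.float64(-0.008)}
{'dx': np.float64(-35.7), 'dy': np.float64(14.9), 'dz': np.float64(0.4), 'wz': np.float64(-0.008)}
{'dx': np.float64(-35.8), 'dy': np.float64(14.6), 'dz': np.float64(0.4), 'wz': np.float64(-0.008)}
{'dx': np.float64(-35.9), 'dy': np.float64(14.4), 'dz': np.float64(0.4), 'wz': np.float64(-0.008)}
{'dx': np.float64(-36.0), 'dy': np.float64(14.1), 'dz': np.float64(0.4), 'wz': np.float64(-0.008)}
{'dx': np.float64(-36.2), 'dy': np.float64(13.8), 'dz': np.float64(0.4), 'wz': np.float64(-0.008)}
{'dx': np.float64(-36.3), 'dy': np.float64(13.5), 'dz': np.float64(0.4), 'wz': np.float64(-0.008)}
{'dx': np.float64(-36.4), 'dy': np.float64(13.2), 'dz': np.float64(0.4), 'wz': np.float64(-0.008)}
{'dx': np.float64(-36.5), 'dy': np.float64(12.9), 'dz': np.float64(0.4), 'wz': np.float64(-0.008)}
```

>>> apply_moves(plan=[{"claw": 4,"dx": -35,"dy": 16,"dz": 0,"wx": 0,"wy": 0,"wz": -0.008},{"claw": 4,"dx": -35.5,"dy": 16,"dz": 0,"wx": 0,"wy": 0,"wz": -0.008},{"claw": 4,"dx": -35.5,"dy": 15.5,"dz": 0,"wx": 0,"wy": 0,"wz": -0.008},{"claw": 4,"dx": -35.5,"dy": 15,"dz": 0,"wx": 0,"wy": 0,"wz": -0.008},{"claw": 4,"dx": -35.5,"dy": 15,"dz": 0,"wx": 0,"wy": 0,"wz": -0.008},{"claw": 4,"dx": -36,"dy": 14.5,"dz": 0,"wx": 0,"wy": 0,"wz": -0.008},{"claw": 4,"dx": -36,"dy": 14,"dz": 0,"wx": 0,"wy": 0,"wz": -0.008},{"claw": 4,"dx": -36,"dy": 14,"dz": 0,"wx": 0,"wy": 0,"wz": -0.008}])

```text
time_s: 34.4
position: [0.6086, 0.0986, 0.2033]
eef_rot: [-0.002, 0.707, 0.708, -0.001]
wrist_force: [-0.1, 0.3, 0.7]
finger_gap: 0.0089
finger_force: 58.7
```

>>> apply_moves(plan=[{"claw": 4,"dx": -36,"dy": 13.5,"dz": 0,"wx": 0,"wy": 0,"wz": -0.008},{"claw": 4,"dx": -36,"dy": 13.5,"dz": 0,"wx": 0,"wy": 0,"wz": -0.008},{"claw": 4,"dx": -36.5,"dy": 13,"dz": 0,"wx": 0,"wy": 0,"wz": -0.008},{"claw": 4,"dx": -36.5,"dy": 13,"dz": 0,"wx": 0,"wy": 0,"wz": -0.008},{"claw": 4,"dx": 0,"dy": 0,"dz": 0,"wx": 0,"wy": 0,"wz": 0},{"claw": 4,"dx": 0,"dy": 0,"dz": 0,"wx": 0,"wy": 0,"wz": 0},{"claw": 4,"dx": 0,"dy": 0,"dz": 0,"wx": 0,"wy": 0,"wz": 0},{"claw": 4,"dx": 0,"dy": 0,"dz": 0,"wx": 0,"wy": 0,"wz": 0}])

```text
time_s: 35.4
position: [0.6641, -0.0435, 0.2056]
eef_rot: [-0.0, 0.695, 0.719, -0.0]
wrist_force: [-0.6, -0.8, -0.4]
finger_gap: 0.0091
finger_force: 58.7
```

```bash
python3 - <<'E'
from h import *
p,q,s=pose();print(p,np.degrees(phi_now()),s["finger_gap"],s["finger_force"])
plan([.662,-.048,.080],np.radians(92),1)
E
```

```text
[ 0.664119   -0.04352094  0.20564494] 91.95800524684724 0.00913689469180175 58.74106764793396
{'dx': np.float64(-4.4), 'dy': np.float64(-2.3), 'dz': np.float64(125.6), 'wz': np.float64(-0.001)}
```

>>> apply_moves(plan=[{"claw": 4,"dx": -4,"dy": -4,"dz": 30,"wx": 0,"wy": 0,"wz": 0},{"claw": 4,"dx": 0,"dy": 0,"dz": 40,"wx": 0,"wy": 0,"wz": 0},{"claw": 4,"dx": 0,"dy": 0,"dz": 35,"wx": 0,"wy": 0,"wz": 0},{"claw": 4,"dx": 0,"dy": 0,"dz": 15,"wx": 0,"wy": 0,"wz": 0},{"claw": 4,"dx": 0,"dy": 0,"dz": 5,"wx": 0,"wy": 0,"wz": 0},{"claw": 4,"dx": 0,"dy": 0,"dz": 0,"wx": 0,"wy": 0,"wz": 0},{"claw": 26,"dx": 0,"dy": 0,"dz": 0,"wx": 0,"wy": 0,"wz": 0},{"claw": 26,"dx": 0,"dy": 0,"dz": 0,"wx": 0,"wy": 0,"wz": 0}])

```text
time_s: 36.4
position: [0.6613, -0.0488, 0.0822]
eef_rot: [0.001, 0.695, 0.719, 0.001]
wrist_force: [-0.4, -0.1, 0.6]
finger_gap: 0.0262
finger_force: 0.0
```

>>> apply_moves(plan=[{"claw": 26,"dx": 0,"dy": 0,"dz": -15,"wx": 0,"wy": 0,"wz": 0},{"claw": 26,"dx": 0,"dy": 0,"dz": -40,"wx": 0,"wy": 0,"wz": 0},{"claw": 26,"dx": 0,"dy": 0,"dz": -55,"wx": 0,"wy": 0,"wz": 0},{"claw": 26,"dx": 30,"dy": -30,"dz": -15,"wx": 0,"wy": 0,"wz": 0.01},{"claw": 26,"dx": 45,"dy": -30,"dz": 0,"wx": 0,"wy": 0,"wz": 0.02},{"claw": 26,"dx": 45,"dy": -30,"dz": 0,"wx": 0,"wy": 0,"wz": 0.02},{"claw": 26,"dx": 45,"dy": -30,"dz": 0,"wx": 0,"wy": 0,"wz": 0.02},{"claw": 26,"dx": 45,"dy": -30,"dz": 0,"wx": 0,"wy": 0,"wz": 0.02}])

```text
time_s: 37.4
position: [0.5101, 0.1625, 0.2074]
eef_rot: [0.001, 0.727, 0.686, 0.001]
wrist_force: [0.7, 0.6, -0.2]
finger_gap: 0.0258
finger_force: 0.0
```

```bash
python3 - <<'E'
from h import *
p,q,s=pose();print(p,np.degrees(phi_now()),s["time_s"])
c=arm.grab_frame("top");save(c,"t9");bolts(c,.084);print('z.011');bolts(c,.011)
cv2.imwrite("pics/t9c.png",cv2.resize(c["frame"][110:270,330:430,::-1],None,fx=3,fy=3))
plan([.4568,.3886,.15],np.radians(87.5),7)
E
```

```text
[0.51013076 0.16247284 0.20741081] 86.6733765800673 37.4
0.51 [0.5244 0.3672] -0.7 0.223 (np.float64(0.1249), np.float64(0.1385)) [210. 204. 189.] [187. 219.]
0.5 [ 0.6622 -0.0542] -89.8 0.0679 (np.float64(0.0091), np.float64(0.0182)) [179. 173. 163.] [380. 156.]
0.47 [0.5526 0.0019] 91.0 0.0194 (np.float64(0.011), np.float64(0.011)) [33. 67. 29.] [357. 206.]
0.45 [0.4526 0.3664] -93.2 0.0611 (np.float64(0.007), np.float64(0.0133)) [192. 184. 167.] [187. 247.]
z.011
0.51 [0.5347 0.3868] -0.7 0.2424 (np.float64(0.1357), np.float64(0.1504)) [210. 204. 189.] [187. 219.]
0.5 [ 0.6844 -0.0713] -89.8 0.0739 (np.float64(0.0099), np.float64(0.0198)) [179. 173. 163.] [380. 156.]
0.47 [ 0.5653 -0.0103] 91.0 0.0211 (np.float64(0.012), np.float64(0.012)) [33. 67. 29.] [357. 206.]
0.45 [0.4565 0.3859] -93.2 0.0665 (np.float64(0.0076), np.float64(0.0144)) [192. 184. 167.] [187. 247.]
{'dx': np.float64(31.8), 'dy': np.float64(-9.3), 'dz': np.float64(8.2), 'wz': np.float64(-0.001)}
{'dx': np.float64(31.8), 'dy': np.float64(-9.3), 'dz': np.float64(8.2), 'wz': np.float64(-0.001)}
{'dx': np.float64(31.8), 'dy': np.float64(-9.2), 'dz': np.float64(8.2), 'wz': np.float64(-0.001)}
{'dx': np.float64(31.8), 'dy': np.float64(-9.2), 'dz': np.float64(8.2), 'wz': np.float64(-0.001)}
{'dx': np.float64(31.8), 'dy': np.float64(-9.1), 'dz': np.float64(8.2), 'wz': np.float64(-0.001)}
{'dx': np.float64(31.9), 'dy': np.float64(-9.1), 'dz': np.float64(8.2), 'wz': np.float64(-0.001)}
{'dx': np.float64(31.9), 'dy': np.float64(-9.0), 'dz': np.float64(8.2), 'wz': np.float64(-0.001)}
```

View pics/t9c.png

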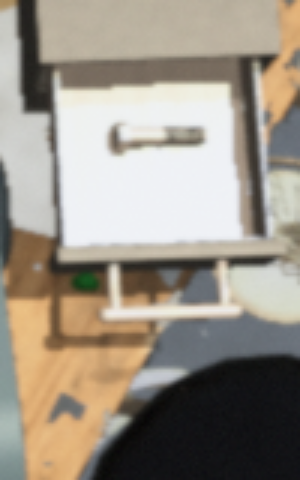

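The first bolt lies flat in the drawer, at crop (155,135). The other is still in the tray at (0.4567, 0.3850), so I'll fetch that one.

>>> apply_moves(plan=[{"claw": 26,"dx": 32,"dy": -9,"dz": 15,"wx": 0,"wy": 0,"wz": 0},{"claw": 26,"dx": 32,"dy": -9,"dz": 15,"wx": 0,"wy": 0,"wz": 0},{"claw": 26,"dx": 32,"dy": -9,"dz": 20,"wx": 0,"wy": 0,"wz": 0},{"claw": 26,"dx": 32,"dy": -9,"dz": 25,"wx": 0,"wy": 0,"wz": 0},{"claw": 26,"dx": 32,"dy": -9,"dz": 25,"wx": 0,"wy": 0,"wz": 0},{"claw": 26,"dx": 32,"dy": -9,"dz": 25,"wx": 0,"wy": 0,"wz": 0},{"claw": 26,"dx": 31,"dy": -9,"dz": 10,"wx": 0,"wy": 0,"wz": -0.008},{"claw": 26,"dx": 0,"dy": 0,"dz": 0,"wx": 0,"wy": 0,"wz": 0}])

```text
time_s: 38.55
position: [0.461, 0.3881, 0.0704]
eef_rot: [0.0, 0.724, 0.69, -0.0]
wrist_force: [0.3, -0.8, 0.4]
finger_gap: 0.026
finger_force: 0.0
```

```bash
python3 - <<'E'
from h import *
p,q,s=pose();print(p,np.degrees(phi_now()))
plan([.4568,.3886,.008],np.radians(87.3),1)
E
```

```text
[0.4609508  0.38805281 0.07044605] 87.27843594569931
{'dx': np.float64(0.3), 'dy': np.float64(-4.2), 'dz': np.float64(62.4), 'wz': np.float64(-0.0)}
```

>>> apply_moves(plan=[{"claw": 26,"dx": 0.5,"dy": -4,"dz": 25,"wx": 0,"wy": 0,"wz": 0},{"claw": 26,"dx": 0,"dy": 0,"dz": 22,"wx": 0,"wy": 0,"wz": 0},{"claw": 26,"dx": 0,"dy": 0,"dz": 10,"wx": 0,"wy": 0,"wz": 0},{"claw": 26,"dx": 0,"dy": 0,"dz": 4,"wx": 0,"wy": 0,"wz": 0},{"claw": 26,"dx": 0,"dy": 0,"dz": 0,"wx": 0,"wy": 0,"wz": 0},{"claw": 4,"dx": 0,"dy": 0,"dz": 0,"wx": 0,"wy": 0,"wz": 0},{"claw": 4,"dx": 0,"dy": 0,"dz": 0,"wx": 0,"wy": 0,"wz": 0},{"claw": 4,"dx": 0,"dy": 0,"dz": 0,"wx": 0,"wy": 0,"wz": 0}])

```text
time_s: 39.55
position: [0.4575, 0.3885, 0.0109]
eef_rot: [0.0, 0.724, 0.69, 0.001]
wrist_force: [0.5, -1.2, 5.3]
finger_gap: 0.0086
finger_force: 58.9
```

>>> apply_moves(plan=[{"claw": 4,"dx": 0,"dy": 0,"dz": -10,"wx": 0,"wy": 0,"wz": 0},{"claw": 4,"dx": 0,"dy": 0,"dz": -20,"wx": 0,"wy": 0,"wz": 0},{"claw": 4,"dx": 0,"dy": 0,"dz": -40,"wx": 0,"wy": 0,"wz": 0},{"claw": 4,"dx": 0,"dy": 0,"dz": -50,"wx": 0,"wy": 0,"wz": 0},{"claw": 4,"dx": 0,"dy": 0,"dz": -50,"wx": 0,"wy": 0,"wz": 0},{"claw": 4,"dx": 0,"dy": 0,"dz": -30,"wx": 0,"wy": 0,"wz": 0},{"claw": 4,"dx": 0,"dy": 0,"dz": 0,"wx": 0,"wy": 0,"wz": 0},{"claw": 4,"dx": 0,"dy": 0,"dz": 0,"wx": 0,"wy": 0,"wz": 0}])

```text
time_s: 40.55
position: [0.4559, 0.3877, 0.2086]
eef_rot: [-0.0, 0.724, 0.69, -0.001]
wrist_force: [-0.3, -0.6, -1.8]
finger_gap: 0.0091
finger_force: 58.8
```

```bash
python3 - <<'E'
from h import *
p,q,s=pose();print(p,np.degrees(phi_now()))
plan([.614,-.05,.20],np.radians(92),12)
E
```

```text
[0.45586784 0.38766279 0.20862984] 87.19469795661286
{'dx': np.float64(-35.8), 'dy': np.float64(14.9), 'dz': np.float64(0.7), 'wz': np.float64(-0.007)}
{'dx': np.float64(-35.9), 'dy': np.float64(14.7), 'dz': np.float64(0.7), 'wz': np.float64(-0.007)}
{'dx': np.float64(-36.0), 'dy': np.float64(14.4), 'dz': np.float64(0.7), 'wz': np.float64(-0.007)}
{'dx': np.float64(-36.1), 'dy': np.float64(14.2), 'dz': np.float64(0.7), 'wz': np.float64(-0.007)}
{'dx': np.float64(-36.2), 'dy': np.float64(13.9), 'dz': np.float64(0.7), 'wz': np.float64(-0.007)}
{'dx': np.float64(-36.3), 'dy': np.float64(13.7), 'dz': np.float64(0.7), 'wz': np.float64(-0.007)}
{'dx': np.float64(-36.4), 'dy': np.float64(13.4), 'dz': np.float64(0.7), 'wz': np.float64(-0.007)}
{'dx': np.float64(-36.5), 'dy': np.float64(13.2), 'dz': np.float64(0.7), 'wz': np.float64(-0.007)}
{'dx': np.float64(-36.6), 'dy': np.float64(12.9), 'dz': np.float64(0.7), 'wz': np.float64(-0.007)}
{'dx': np.float64(-36.7), 'dy': np.float64(12.7), 'dz': np.float64(0.7), 'wz': np.float64(-0.007)}
{'dx': np.float64(-36.7), 'dy': np.float64(12.4), 'dz': np.float64(0.7), 'wz': np.float64(-0.007)}
{'dx': np.float64(-36.8), 'dy': np.float64(12.2), 'dz': np.float64(0.7), 'wz': np.float64(-0.007)}
```

>>> apply_moves(plan=[{"claw": 4,"dx": -36,"dy": 15,"dz": 0,"wx": 0,"wy": 0,"wz": -0.007},{"claw": 4,"dx": -36,"dy": 14.5,"dz": 0,"wx": 0,"wy": 0,"wz": -0.007},{"claw": 4,"dx": -36,"dy": 14.5,"dz": 0,"wx": 0,"wy": 0,"wz": -0.007},{"claw": 4,"dx": -36,"dy": 14,"dz": 0,"wx": 0,"wy": 0,"wz": -0.007},{"claw": 4,"dx": -36,"dy": 14,"dz": 0,"wx": 0,"wy": 0,"wz": -0.007},{"claw": 4,"dx": -36,"dy": 14,"dz": 0,"wx": 0,"wy": 0,"wz": -0.007},{"claw": 4,"dx": -36,"dy": 13.5,"dz": 0,"wx": 0,"wy": 0,"wz": -0.007},{"claw": 4,"dx": -36.5,"dy": 13,"dz": 0,"wx": 0,"wy": 0,"wz": -0.007}])

```text
time_s: 41.55
position: [0.5611, 0.0957, 0.2073]
eef_rot: [-0.002, 0.705, 0.71, -0.001]
wrist_force: [1.1, -0.3, -0.3]
finger_gap: 0.009
finger_force: 58.8
```

>>> apply_moves(plan=[{"claw": 4,"dx": -36.5,"dy": 13,"dz": 0,"wx": 0,"wy": 0,"wz": -0.007},{"claw": 4,"dx": -36.5,"dy": 12.5,"dz": 0,"wx": 0,"wy": 0,"wz": -0.007},{"claw": 4,"dx": -37,"dy": 12.5,"dz": 0,"wx": 0,"wy": 0,"wz": -0.007},{"claw": 4,"dx": -37,"dy": 12,"dz": 0,"wx": 0,"wy": 0,"wz": -0.007},{"claw": 4,"dx": 0,"dy": 0,"dz": 0,"wx": 0,"wy": 0,"wz": 0},{"claw": 4,"dx": 0,"dy": 0,"dz": 0,"wx": 0,"wy": 0,"wz": 0},{"claw": 4,"dx": 0,"dy": 0,"dz": 0,"wx": 0,"wy": 0,"wz": 0},{"claw": 4,"dx": 0,"dy": 0,"dz": 0,"wx": 0,"wy": 0,"wz": 0}])

```text
time_s: 42.55
position: [0.6144, -0.0483, 0.2096]
eef_rot: [-0.0, 0.694, 0.72, -0.0]
wrist_force: [-0.0, 0.7, -0.6]
finger_gap: 0.0091
finger_force: 58.8
```

```bash
python3 - <<'E'
from h import *
p,q,s=pose();print(p,np.degrees(phi_now()),s["finger_gap"],s["finger_force"])
plan([.616,-.05,.081],np.radians(92),1)
E
```

```text
[ 0.6143651  -0.04828609  0.2096036 ] 92.07323078567073 0.009091124131354185 58.824718594551086
{'dx': np.float64(-1.8), 'dy': np.float64(1.6), 'dz': np.float64(128.6), 'wz': np.float64(0.001)}
```

>>> apply_moves(plan=[{"claw": 4,"dx": -2,"dy": 0,"dz": 30,"wx": 0,"wy": 0,"wz": 0},{"claw": 4,"dx": 0,"dy": 0,"dz": 40,"wx": 0,"wy": 0,"wz": 0},{"claw": 4,"dx": 0,"dy": 0,"dz": 36,"wx": 0,"wy": 0,"wz": 0},{"claw": 4,"dx": 0,"dy": 0,"dz": 16,"wx": 0,"wy": 0,"wz": 0},{"claw": 4,"dx": 0,"dy": 0,"dz": 5,"wx": 0,"wy": 0,"wz": 0},{"claw": 4,"dx": 0,"dy": 0,"dz": 0,"wx": 0,"wy": 0,"wz": 0},{"claw": 26,"dx": 0,"dy": 0,"dz": 0,"wx": 0,"wy": 0,"wz": 0},{"claw": 26,"dx": 0,"dy": 0,"dz": 0,"wx": 0,"wy": 0,"wz": 0}])

```text
time_s: 43.55
position: [0.6155, -0.0514, 0.0841]
eef_rot: [0.001, 0.695, 0.719, 0.001]
wrist_force: [0.1, -0.0, -0.6]
finger_gap: 0.0261
finger_force: 0.0
```

>>> apply_moves(plan=[{"claw": 26,"dx": 0,"dy": 0,"dz": -15,"wx": 0,"wy": 0,"wz": 0},{"claw": 26,"dx": 0,"dy": 0,"dz": -40,"wx": 0,"wy": 0,"wz": 0},{"claw": 26,"dx": 0,"dy": 0,"dz": -30,"wx": 0,"wy": 0,"wz": 0},{"claw": 0,"dx": 0,"dy": -40,"dz": 0,"wx": 0,"wy": 0,"wz": 0},{"claw": 0,"dx": 0,"dy": -50,"dz": 0,"wx": 0,"wy": 0,"wz": 0},{"claw": 0,"dx": 0,"dy": -40,"dz": 0,"wx": 0,"wy": 0,"wz": 0},{"claw": 0,"dx": 0,"dy": 0,"dz": 0,"wx": 0,"wy": 0,"wz": 0},{"claw": 0,"dx": 0,"dy": 0,"dz": 0,"wx": 0,"wy": 0,"wz": 0}])

```text
time_s: 44.55
position: [0.4858, -0.0561, 0.1692]
eef_rot: [0.001, 0.695, 0.719, 0.001]
wrist_force: [0.1, 1.0, -1.0]
finger_gap: 0.0001
finger_force: 0.0
```

```bash
python3 - <<'E'
from h import *
p,q,s=pose();print(p,np.degrees(phi_now()),s["time_s"],s["finger_gap"])
c=arm.grab_frame("scene");save(c,"s10");bolts(c,.082)
c=arm.grab_frame("top");save(c,"t10");print("top");bolts(c,.082)
for n,z in(("drawer_handle",.1),):
    for r in arm.pinpoint(c,n)[:2]: print(n,r["score"],np.round(r["location"]),at_z(c,r["location"],z))
cv2.imwrite("pics/t10c.png",cv2.resize(c["frame"][110:270,330:430,::-1],None,fx=3,fy=3))
E
```

```text
[ 0.48584402 -0.0560812   0.16919927] 91.99679065260514 44.55 0.00012995315380642797
0.53 [ 0.6639 -0.0513] -88.1 0.0729 (np.float64(0.015), np.float64(0.0172)) [156. 146. 129.] [288. 134.]
0.42 [ 0.6171 -0.0508] -87.0 0.0747 (np.float64(0.0104), np.float64(0.0202)) [160. 150. 132.] [303. 142.]
top
0.79 [ 0.616  -0.0559] -90.1 0.0677 (np.float64(0.0113), np.float64(0.0203)) [156. 150. 142.] [381. 177.]
0.61 [0.5284 0.2101] 99.2 0.0562 (np.float64(0.0227), np.float64(0.0252)) [195. 189. 170.] [261. 213.]
0.55 [ 0.6628 -0.0546] -88.3 0.0684 (np.float64(0.0115), np.float64(0.0183)) [155. 149. 139.] [381. 155.]
drawer_handle 0.7 [386. 213.] [ 0.53099082 -0.05450174  0.1       ]
```

View pics/t10c.png

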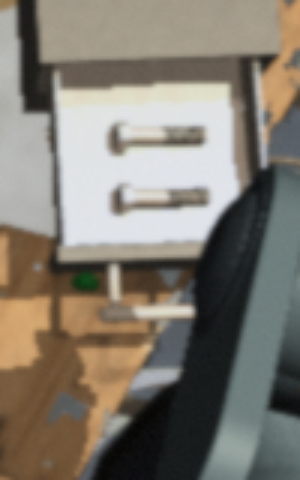

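Both bolts lie flat in the drawer, at crop (160,137) and (160,197). I'll push the drawer shut with closed fingers against the handle bar.

>>> apply_moves(plan=[{"claw": 0,"dx": 0,"dy": 0,"dz": 30,"wx": 0,"wy": 0,"wz": 0},{"claw": 0,"dx": 0,"dy": 0,"dz": 33,"wx": 0,"wy": 0,"wz": 0},{"claw": 0,"dx": 0,"dy": 0,"dz": 15,"wx": 0,"wy": 0,"wz": 0},{"claw": 0,"dx": 0,"dy": 0,"dz": 0,"wx": 0,"wy": 0,"wz": 0},{"claw": 0,"dx": 0,"dy": 8,"dz": 0,"wx": 0,"wy": 0,"wz": 0},{"claw": 0,"dx": 0,"dy": 10,"dz": 0,"wx": 0,"wy": 0,"wz": 0},{"claw": 0,"dx": 0,"dy": 12,"dz": 0,"wx": 0,"wy": 0,"wz": 0},{"claw": 0,"dx": 0,"dy": 15,"dz": 0,"wx": 0,"wy": 0,"wz": 0}])

```text
time_s: 45.8
position: [0.531, -0.0542, 0.0903]
eef_rot: [0.0, 0.695, 0.719, 0.0]
wrist_force: [-2.5, 0.6, 1.8]
finger_gap: 0.0002
finger_force: 1.0
```

>>> apply_moves(plan=[{"claw": 0,"dx": 0,"dy": 18,"dz": 0,"wx": 0,"wy": 0,"wz": 0},{"claw": 0,"dx": 0,"dy": 18,"dz": 0,"wx": 0,"wy": 0,"wz": 0},{"claw": 0,"dx": 0,"dy": 18,"dz": 0,"wx": 0,"wy": 0,"wz": 0},{"claw": 0,"dx": 0,"dy": 18,"dz": 0,"wx": 0,"wy": 0,"wz": 0},{"claw": 0,"dx": 0,"dy": 15,"dz": 0,"wx": 0,"wy": 0,"wz": 0},{"claw": 0,"dx": 0,"dy": 10,"dz": 0,"wx": 0,"wy": 0,"wz": 0},{"claw": 0,"dx": 0,"dy": 5,"dz": 0,"wx": 0,"wy": 0,"wz": 0},{"claw": 0,"dx": 0,"dy": 0,"dz": 0,"wx": 0,"wy": 0,"wz": 0}])

```text
time_s: 46.8
position: [0.6321, -0.0506, 0.0898]
eef_rot: [0.0, 0.695, 0.719, 0.0]
wrist_force: [0.1, 0.5, 0.5]
finger_gap: -0.0
finger_force: 0.0
```

>>> apply_moves(plan=[{"claw": 0,"dx": 0,"dy": 4,"dz": 0,"wx": 0,"wy": 0,"wz": 0},{"claw": 0,"dx": 0,"dy": 4,"dz": 0,"wx": 0,"wy": 0,"wz": 0},{"claw": 0,"dx": 0,"dy": 2,"dz": 0,"wx": 0,"wy": 0,"wz": 0},{"claw": 0,"dx": 0,"dy": 2,"dz": 0,"wx": 0,"wy": 0,"wz": 0},{"claw": 0,"dx": 0,"dy": 1,"dz": 0,"wx": 0,"wy": 0,"wz": 0},{"claw": 0,"dx": 0,"dy": 0,"dz": 0,"wx": 0,"wy": 0,"wz": 0},{"claw": 0,"dx": 0,"dy": 0,"dz": 0,"wx": 0,"wy": 0,"wz": 0},{"claw": 0,"dx": 0,"dy": 0,"dz": 0,"wx": 0,"wy": 0,"wz": 0}])

```text
time_s: 47.8
position: [0.6448, -0.0502, 0.0899]
eef_rot: [0.0, 0.695, 0.719, 0.0]
wrist_force: [-1.1, 0.4, -0.6]
finger_gap: 0.0001
finger_force: 0.2
```

>>> apply_moves(plan=[{"claw": 0,"dx": 0,"dy": 1.5,"dz": 0,"wx": 0,"wy": 0,"wz": 0},{"claw": 0,"dx": 0,"dy": 1.5,"dz": 0,"wx": 0,"wy": 0,"wz": 0},{"claw": 0,"dx": 0,"dy": 1,"dz": 0,"wx": 0,"wy": 0,"wz": 0},{"claw": 0,"dx": 0,"dy": 1,"dz": 0,"wx": 0,"wy": 0,"wz": 0},{"claw": 0,"dx": 0,"dy": 0,"dz": 0,"wx": 0,"wy": 0,"wz": 0},{"claw": 0,"dx": 0,"dy": 0,"dz": 0,"wx": 0,"wy": 0,"wz": 0},{"claw": 0,"dx": 0,"dy": 0,"dz": 0,"wx": 0,"wy": 0,"wz": 0},{"claw": 0,"dx": 0,"dy": 0,"dz": 0,"wx": 0,"wy": 0,"wz": 0}])

```text
time_s: 48.8
position: [0.6498, -0.05, 0.0899]
eef_rot: [0.0, 0.695, 0.719, 0.0]
wrist_force: [0.4, -0.4, 1.3]
finger_gap: 0.0001
finger_force: 0.0
```

>>> apply_moves(plan=[{"claw": 0,"dx": 0,"dy": 1.5,"dz": 0,"wx": 0,"wy": 0,"wz": 0},{"claw": 0,"dx": 0,"dy": 1.5,"dz": 0,"wx": 0,"wy": 0,"wz": 0},{"claw": 0,"dx": 0,"dy": 1,"dz": 0,"wx": 0,"wy": 0,"wz": 0},{"claw": 0,"dx": 0,"dy": 1,"dz": 0,"wx": 0,"wy": 0,"wz": 0},{"claw": 0,"dx": 0,"dy": 0,"dz": 0,"wx": 0,"wy": 0,"wz": 0},{"claw": 0,"dx": 0,"dy": 0,"dz": 0,"wx": 0,"wy": 0,"wz": 0},{"claw": 0,"dx": 0,"dy": 0,"dz": 0,"wx": 0,"wy": 0,"wz": 0},{"claw": 0,"dx": 0,"dy": 0,"dz": 0,"wx": 0,"wy": 0,"wz": 0}])

```text
time_s: 49.8
position: [0.6524, -0.0499, 0.0897]
eef_rot: [-0.003, 0.694, 0.72, -0.002]
wrist_force: [-11.3, -0.5, 8.0]
finger_gap: -0.0
finger_force: 6.2
```

```bash
python3 - <<'E'
from h import *
p,q,s=pose();print(p,s["wrist_force"],s["finger_force"])
c=arm.grab_frame("top")
for r in arm.pinpoint(c,"drawer_handle")[:2]: print(r["score"],np.round(r["location"]),at_z(c,r["location"],.1))
a=arm.grab_frame("wrist")
cv2.imwrite("pics/m11.png",np.hstack([cv2.resize(c["frame"][100:200,330:430,::-1],(420,420)),a["frame"][:,280:,::-1]]))
E
```

```text
[ 0.65238708 -0.049872    0.08969321] [-11.31957925  -0.49181281   8.04106727] 6.1609455943107605
0.82 [385. 148.] [ 0.6714458  -0.05556874  0.1       ]
```

View pics/m11.png

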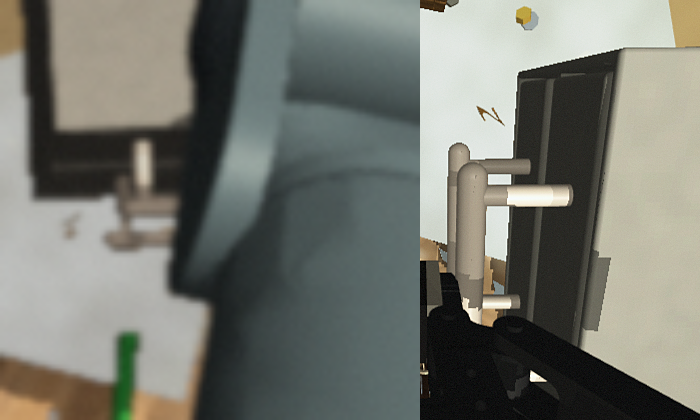

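The push stopped hard at 11 N and the drawer front is flush. I'll back off and check.

>>> apply_moves(plan=[{"claw": 0,"dx": 0,"dy": -10,"dz": 0,"wx": 0,"wy": 0,"wz": 0},{"claw": 0,"dx": 0,"dy": -25,"dz": 0,"wx": 0,"wy": 0,"wz": 0},{"claw": 0,"dx": 0,"dy": -40,"dz": 0,"wx": 0,"wy": 0,"wz": 0},{"claw": 0,"dx": 0,"dy": -20,"dz": -40,"wx": 0,"wy": 0,"wz": 0},{"claw": 0,"dx": -50,"dy": 0,"dz": -50,"wx": 0,"wy": 0,"wz": 0},{"claw": 0,"dx": -55,"dy": 0,"dz": -40,"wx": 0,"wy": 0,"wz": 0},{"claw": 0,"dx": -20,"dy": 0,"dz": -20,"wx": 0,"wy": 0,"wz": 0},{"claw": 0,"dx": 0,"dy": 0,"dz": 0,"wx": 0,"wy": 0,"wz": 0}])

```text
time_s: 50.95
position: [0.5644, -0.1688, 0.232]
eef_rot: [0.001, 0.695, 0.719, 0.001]
wrist_force: [-0.2, 0.2, -0.8]
finger_gap: -0.0003
finger_force: 0.0
```

```bash
python3 - <<'E'
from h import *
a=arm.grab_frame("wrist");c=arm.grab_frame("top")
for f in(a,c):
  for n,z in(("drawer_handle",.1),("cabinet_front",.125)):
    for r in arm.pinpoint(f,n)[:1]: print(n,r["score"],np.round(r["location"]),at_z(f,r["location"],z))
for n,z in(("sanding_block",.015),("block_b",.01),("elec_tape",.01)):
    for r in arm.pinpoint(c,n)[:1]: print(n,r["score"],at_z(c,r["location"],z))
cv2.imwrite("pics/m12.png",np.hstack([c["frame"][90:310,170:430,::-1],cv2.resize(a["frame"][0:200,300:540,::-1],(264,220))]))
E
```

```text
drawer_handle 0.75 [445.  28.] [ 0.67039831 -0.04937081  0.1       ]
cabinet_front 0.62 [522.  17.] [ 0.70542786 -0.04615292  0.125     ]
drawer_handle 0.86 [383. 149.] [ 0.67097984 -0.05276216  0.1       ]
cabinet_front 0.78 [382. 131.] [ 0.70249493 -0.04434042  0.125     ]
sanding_block 0.79 [0.6967626  0.28350634 0.015     ]
block_b 0.63 [0.35060087 0.10295414 0.01      ]
elec_tape 0.88 [0.33230802 0.28575786 0.01      ]
```

View pics/m12.png

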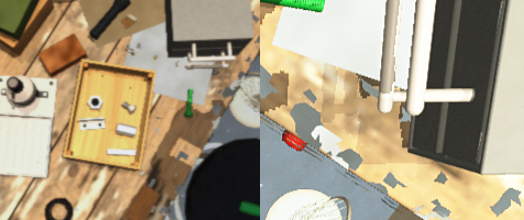

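The drawer is shut, with the handle 35 mm in front of the cabinet front. The scrap and bystanders are in place, so I'm handing the job in.

```bash
python3 -c "
from station import arm
print(arm.finish_job())"
```

```text
the job is handed in; nothing more can be done
None
```

Job handed in: both long bolts (only two were present) were moved to the tray, oiled with one full cap press, and put in the top drawer, which is pushed shut; the scrap and the three bystanders were left in place.

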